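# Open the label machine's service panel and work its two-stage feed key

## Task

Turn the latch knob of the postage label machine a quarter turn clockwise to release the service panel, and swing the panel all the way up so that it stands open. Then press the round feed key in the bay down to its halfway stop, hold it there for about a second, press it fully down, and let go of it. Leave the panel standing open, and do not push or knock over the other things on the desk.

Things in the scene. Friction and masses are not known exactly. Their poses are not given: they have to be found in the camera images.
- machine: the white desktop postage label machine, fixed, 300 deep (x) x 300 wide (y) x 171 mm high; origin at the centre of its underside, x from its front (robot side) to its back, z up. Its front slopes at 25 degrees to the horizontal, from 75 mm high at x = -150 mm to 171 mm at x = +57 mm (own frame). A flat grey service panel lies flush in the slope, over a service bay
- bay (a point): middle of the bay's mouth, in the plane of the slope, fixed to the machine (axes as the machine's). The bay is 150 mm up the slope x 170 mm wide x 60 mm deep. Left half (y above 3 mm): two black rollers and a metal block, at least 30 mm below the slope; right half: only the feed key
- latch_grip (a point): black bar-shaped latch knob on the panel: bar 46 long, 14 thick, 28 mm tall, on a 36 mm disc; its top is 39 mm off the panel. Point: on the turning axis, 29 mm off the panel's face, where to grip. z axis: outwards along the turning axis, the panel's normal; shut, it leans 25 degrees from vertical towards the robot. y axis: along the bar, turns with it. 121 mm from hinge, 29 mm from free edge
- latch (a joint): turn of the knob in rad, clockwise for someone facing the panel: 0 = latched, bar level across the slope (along the machine's y); 1.571 = end stop, bar pointing up the slope, the cam tongue behind the panel free. The tongue holds the panel until about 1.0. Stays where it is left; friction 0.1 N m
- panel_hinge (a point): middle of the panel's hinge line, at the panel's upper (far) edge, on its outer face; the line is parallel to the machine's y axis. Axes turn with the panel: -x from hinge to free edge, z the panel's outward normal
- panel_edge (a point): middle of the panel's free edge (the lower one when shut), outer face, 150 mm from the hinge; the panel is 149 mm long, 164 mm wide, 5 mm thick
- panel (a joint): opening of the panel in rad: 0 = shut; the free edge swings up and away from the robot; level at 0.44; end stop 1.95 (nearly upright, 87 degrees above level). A counterbalanced stiff hinge: it stays where it is left, at any angle; 0.5 to 2 N at the free edge moves it. Pushing level on the free edge near level jams: follow its arc
- key_top (a point): centre of the top of the feed key, a round grey cap 30 mm across on a 38 mm metal collar, hidden while the panel is shut; released, its top is 30 mm below the plane of the slope, 112 mm up the slope from the slope's lower edge, 36 mm to the right (-y) of the machine's middle. z axis: outwards along its travel, parallel to the slope's normal, 25 degrees from vertical towards the robot
- key_upper (a joint): first stage of the key, in m: 0 released, 0.006 at the halfway stop; spring 1 N rising to 3 N
- key_lower (a joint): second stage of the key, in m: starts only when the first is at its stop; takes 9 N to start, rising to 13 N at 0.006, fully down (12 mm below the released height in all). Both stages spring back when let go
- stamp_center (a point): loose hand stamp with a turned wooden grip, 40 mm across and 85 mm tall, standing upright; point at its centre
- inktin_center (a point): loose flat metal ink-pad tin 87 x 62 x 21 mm; point at its centre
- tape_center (a point): loose roll of clear tape lying flat on the desk, 80 mm across, 24 mm thick; point at its centre
- pencup_center (a point): loose dark steel pen cup, 76 mm across, 100 mm tall, empty; point at its centre
- stapler_center (a point): loose stapler 130 x 36 x 46 mm; point near its middle
- parcel_center (a point): loose cardboard parcel 160 x 120 x 70 mm; point at its centre

How it is judged:
By the outcome, as a careful person would: the job done as asked, in the order asked, and still so for the second after the job is handed in, with the robot touching nothing.
It also fails if it takes over 69 s, if anything falls off the work surface, if the arm or the gripper's body presses on something with over 40 N, if the wrist force passes 120 N, or if a joint passes its speed limit or range.

## Robot

A 6-joint arm with a two-finger parallel gripper is mounted at the origin on the work surface. World frame = base frame: x ahead of the robot, y to its left, z up, the work surface at z = 0. Lengths are in m, angles in degrees, forces in N, time in s.
With the tool pointing down it reaches from about 0.4 to 0.825 m from the base axis. Payload 7 kg.
Tool frame: the origin (TCP) lies midway between the tips of the shut fingers; the grasp point (between the pads) lies 19 mm behind it (r.hold_point_z is the distance from the TCP to the grasp point, in m); x points along the fingers, y is the direction in which the jaws open and shut, and the axes are right-handed (so a half turn about x gives the same grasp; the last joint's range is limited). The gripper opens to 88 mm and grips with 3 to 60 N. Pads are 19 mm wide; open, the fingers measure 130 mm over their backs; the gripper's body (78 mm by 193 mm) begins 47 mm behind the grasp point.
Start: joints at [86.58, 20.546, 0.682, 0, -70.136, -16.507], TCP at [0.23, 0.635, 0.227] pointing down, gripper open.
Joint ranges: [-176.03, 176.03], [-82.01, 121.73], [-58.28, 71.71], [-173.87, 95.51], [-174.79, -0.11], [-173.66, 173.66]. Speed limits (degrees/s): [136.94, 136.94, 172.46, 180, 180, 180].

## Interface

Orientations are given as [roll, pitch, yaw] about the fixed x, y, z axes, in that order (R = Rz(yaw) Ry(pitch) Rx(roll)).
In Python, from plant import r, viewer, order gives the robot as it stands. The module is installed in compiled form; this text tells all that it offers.
- The arm moves only by the shell command python3 -m creep 'ROWS' [FORCE]. ROWS is JSON, a list of rows, each an object of numbers: "ax", "ay", "az": the turn, a rotation vector about the tool's x, y, z in degrees; "tx", "ty", "tz": the shift along the tool's x, y, z in m; "fingers": the finger opening in m, from 0 to 0.0876. A call has 1 to 5 rows; each row is the pose to reach, as a shift and turn from the pose commanded when the call began, along the tool's axes at that moment; what a row does not reach only later rows make up. A row lasts 1/10 s, in which the tool goes at most 50 mm and 8.59 degrees, less where a joint would pass 70% of its speed; a pose out of reach is approached as far as the arm can. A call with a gripper value outside its range is refused whole. The fingers move at their own pace and stop on an object; FORCE is the grip in N (left out, the last holds). Time passes only in rows, so rows that repeat a pose let the fingers close. It gives the time, the measured TCP pose, the force and the opening at its end, in the units of the state.
- r.get_state(): the state, without advancing time (a new reading comes with each control period).
- viewer.capture(name): name is "scene" or "top" or "wrist"; returns a dict with "pixels" (420x560x3 uint8, blue, green, red), "depth" (420x560 float32, m along the optical axis (not along the pixel's ray), 0 where there is no reading), "fx", "fy", "cx", "cy" (pixels), "rvec" (rotation vector, rad) and "tvec" (3), from world to camera coordinates, as OpenCV has them; the wrist camera has in their place "T_tool_cam" (4x4, takes a point from camera to tool coordinates, whose origin is the TCP and whose axes are the tool frame's). Camera axes: x right, y down, z forward; pixel columns grow to the right and rows downward; lengths in m; the calibration is good to about 2 mm. The wrist camera is an equidistant fisheye: a pixel r from the principal point sees the ray r / f radians off the axis. A picture is of the moment at which its call begins: read the wrist's pose just before it.
- order.close_job(): hands the job in, once; it reports no verdict.
The state is a dict: "time_s": time; "joints": joint angles; "qd": joint speeds; "joint_torque": joint torques, N m; "tcp_pos": TCP position; "eef_rot": TCP orientation; "contact_force": force on the tool from outside, world axes, zero at the start; "moment": the same for the moment, N m; "gripper_width": finger opening in m.
Only numpy, scipy, OpenCV 4.12 (cv2) and the standard library are available. Lean on these libraries where they do the work, as an engineer would, in place of code of your own. Each camera call takes 0.05 s, during which the arm holds its last target.

## Working session

There is one attempt and no reset: what is moved stays moved. The work goes in short steps, Python scripts to look and compute and a shell command to move; the robot and the scene stay as the last step left them, time stands still between calls to the robot, and variables do not carry over. Pictures are saved under pics/ and viewed, and the job is handed in when it is done.

```bash
mkdir -p pics; python3 - <<'E'
from plant import r,viewer,order
import cv2,numpy as np
print(r.get_state())
for n in ["scene","top"]:
    c=viewer.capture(n); cv2.imwrite(f"pics/{n}1.png",c["pixels"]); print(n,c["fx"],c["cx"],c["cy"],c["rvec"],c["tvec"])
    np.savez(f"{n}1.npz",**c)
E
```

```text
{'time_s': 0.0, 'joints': array([ 8.65801573e+01,  2.05899949e+01,  6.34000218e-01, -1.97457443e-02,
       -7.01366259e+01, -1.65072181e+01]), 'qd': array([-0.07290016,  0.05158984, -0.04402134, -0.00758942, -0.03759105,
        0.04991455]), 'joint_torque': array([-2.18263383e-03, -5.82717276e+01,  2.93053025e+01,  6.99723065e+00,
        6.76953845e-03, -1.62989627e-04]), 'tcp_pos': array([0.22991307, 0.6341135 , 0.22564185]), 'eef_rot': array([  95.17600192,   89.90553703, -104.75778308]), 'contact_force': array([ 0.94314881, -1.12299219, -0.61313115]), 'moment': array([-0.03923698,  0.02082269,  0.02638922]), 'gripper_width': 0.08746259889856553}
scene 420.12660032793116 277.44205900134625 210.65639913329926 [ 2.23898204  1.32064179 -0.38025431] [-0.31377899 -0.31424698  1.37070637]
top 410.83198620906995 283.31312124309414 202.36381901900458 [ 2.14463921 -2.10937559  0.15561394] [0.05998627 0.55691759 1.02245167]
```

View pics/scene1.png

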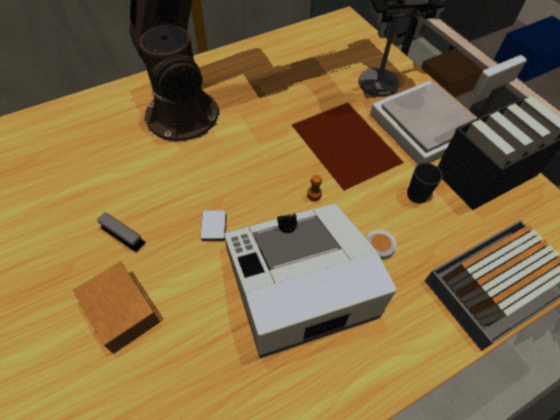

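View pics/top1.png

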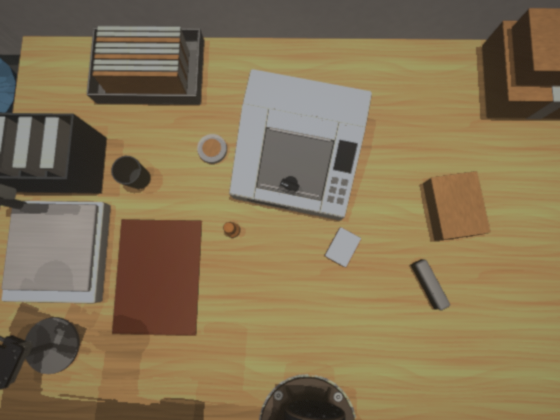

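The scene view shows the machine in the middle with its knob at (288,222). In the top view the knob is at (289,184), with the panel at about (258-332, 130-200). The stamp is just in front at (231,229) and the tin at (343,247). Next I'll measure from depth.

```bash
cat > h.py <<'E'
import numpy as np,cv2
from scipy.spatial.transform import Rotation as Ro
def load(f): return dict(np.load(f))
def cloud(c):
    d=c["depth"]; v,u=np.mgrid[0:d.shape[0],0:d.shape[1]]
    P=np.stack([(u-c["cx"])/c["fx"]*d,(v-c["cy"])/c["fy"]*d,d],-1)
    R=cv2.Rodrigues(c["rvec"])[0]
    return (P-c["tvec"].ravel())@R
def ray(c,u,v):
    R=cv2.Rodrigues(c["rvec"])[0]
    d=R.T@np.array([(u-c["cx"])/c["fx"],(v-c["cy"])/c["fy"],1]); return -R.T@c["tvec"].ravel(),d
def proj(c,p):
    K=np.array([[c["fx"],0,c["cx"]],[0,c["fy"],c["cy"]],[0,0,1.]])
    return cv2.projectPoints(np.array(p,float).reshape(-1,3),c["rvec"],c["tvec"],K,None)[0].reshape(-1,2)
E
python3 - <<'E'
from h import *
for n,(x0,y0,x1,y1) in {"top":(210,60,390,280),"scene":(190,160,430,360)}.items():
    c=load(n+"1.npz"); cv2.imwrite(f"pics/{n}1z.png",cv2.resize(c["pixels"][y0:y1,x0:x1],None,fx=2.7,fy=2.7,interpolation=cv2.INTER_CUBIC))
    W=cloud(c)
    for (u,v) in {"top":[(300,100),(450,330),(289,184),(231,229),(211,148),(343,247),(430,285),(455,205),(127,165),(270,150),(320,150),(265,185),(315,190)],"scene":[(320,300),(290,245),(288,222),(315,185),(60,180)]}[n]:
        print(n,u,v,W[v,u].round(3))
c=load("top1.npz");W=cloud(c)
# panel plane fit
m=np.zeros(W.shape[:2],bool); m[138:172,272:322]=1
P=W[m&(c["depth"]>0)]; 
for i in range(3):
    o=P.mean(0);n=np.linalg.svd(P-o)[2][2];n*=np.sign(n[2]);e=(P-o)@n;P=P[abs(e)<.004]
print("plane",o,n,np.degrees(np.arccos(n[2])),"yaw",np.degrees(np.arctan2(-n[1],-n[0])),len(P),e.std())
# top face
h=(W[...,2]>.162)&(W[...,2]<.18)
h[:, :230]=0;h[:,380:]=0
cn,_=cv2.findContours(h.astype(np.uint8),0,2);b=max(cn,key=cv2.contourArea);pts=W[b[:,0,1],b[:,0,0]]
rc=cv2.minAreaRect(pts[:,:2].astype(np.float32));print(rc,cv2.boxPoints(rc),np.median(W[h][:,2]))
E
```

```text
top 300 100 [0.783 0.031 0.173]
top 450 330 [ 0.238 -0.364  0.   ]
top 289 184 [0.586 0.055 0.137]
top 231 229 [0.48  0.197 0.085]
top 211 148 [0.706 0.269 0.025]
top 343 247 [ 0.444 -0.088  0.02 ]
top 430 285 [ 0.352 -0.303  0.042]
top 455 205 [ 0.552 -0.366  0.067]
top 127 165 [0.649 0.484 0.052]
top 270 150 [0.67  0.102 0.133]
top 320 150 [ 0.67  -0.019  0.14 ]
top 265 185 [0.591 0.115 0.095]
top 315 190 [ 0.58  -0.01   0.097]
scene 320 300 [0.808 0.002 0.172]
scene 290 245 [0.649 0.027 0.127]
scene 288 222 [0.592 0.055 0.124]
scene 315 185 [0.494 0.199 0.066]
scene 60 180 [ 0.085 -0.409 -0.001]
plane [0.66066336 0.03776557 0.13059728] [-0.41838654  0.08130821  0.9046224 ] 25.22752589202594 yaw -10.997638790896797 1658 0.0016265972302276824
((0.7799243330955505, 0.01699979603290558), (0.3005128502845764, 0.11948566883802414), 79.08360290527344) [[ 0.69280756 -0.11922379]
 [ 0.8101311  -0.14185156]
 [ 0.8670411   0.15322338]
 [ 0.7497176   0.17585115]] 0.17062117834230411
```

```bash
python3 - <<'E'
from plant import r
s=r.get_state();print(s["time_s"],s["tcp_pos"])
E
```

```text
0.1 [0.22994736 0.63416268 0.22570771]
```

View pics/top1z.png

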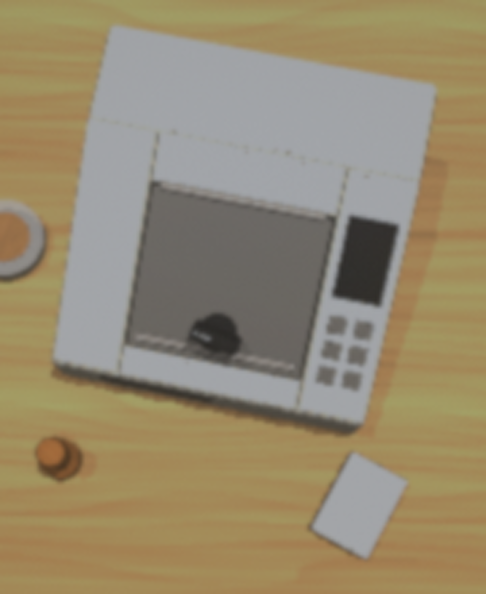

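View pics/scene1z.png

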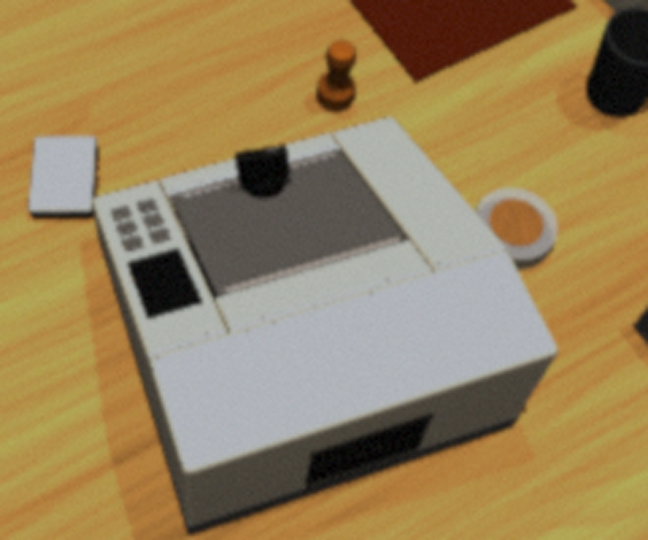

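The zoomed crops show panel corners at (152,182), (334,216), (304,380) and (125,346), and machine back corners at (110,27) and (435,87). Next I'll fit the machine frame.

```bash
python3 - <<'E'
from h import *
c=load("top1.npz"); s=load("scene1.npz")
def top(z): return (210+(z[0]+.5)/2.7-.5,60+(z[1]+.5)/2.7-.5)
def onz(c,u,v,z):
    o,d=ray(c,u,v);return o+d*(z-o[2])/d[2]
A=onz(c,*top((110,27)),.171);B=onz(c,*top((435,87)),.171)
ff=[onz(c,*top(p),.075) for p in [(55,362),(362,425)]]
print("back",A,B,np.linalg.norm(A-B),"front",ff,np.linalg.norm(ff[0]-ff[1]))
def sc(z): return (190+(z[0]+.5)/2.7-.5,160+(z[1]+.5)/2.7-.5)
A2=onz(s,*sc((555,352)),.171);B2=onz(s,*sc((187,472)),.171);F2=[onz(s,*sc(p),.075) for p in[(393,117),(95,200)]]
print("scene back",A2,B2,np.linalg.norm(A2-B2),F2)
C=np.array([A,B,A2,B2]); 
own={'A':(.15,.15),'B':(.15,-.15),'F':(-.15,.15),'G':(-.15,-.15)}
X=np.array([own[k] for k in "ABFGABFG"]);Y=np.array([A,B,*ff,A2,B2,*F2])[:,:2]
for sel in ([0,1,2,3],[4,5,6,7],range(8)):
    x=X[list(sel)];y=Y[list(sel)];xm,ym=x.mean(0),y.mean(0);H=(x-xm).T@(y-ym);th=np.arctan2(H[0,1]-H[1,0],H[0,0]+H[1,1])
    R=np.array([[np.cos(th),-np.sin(th)],[np.sin(th),np.cos(th)]]);t=ym-R@xm;print(np.degrees(th),t,(y-x@R.T-t).round(4).tolist())
T=np.eye(4);T[:2,:2]=R;T[:2,3]=t;np.save("Tm0.npy",T)
# panel corners on slope plane
n=T[:3,:3]@[-np.sin(np.radians(25)),0,np.cos(np.radians(25))];p0=T[:3,:3]@[-.15,0,.075]+T[:3,3]
def onpl(c,uv):
    o,d=ray(c,*uv);q=o+d*((p0-o)@n)/(d@n);return T[:3,:3].T@(q-T[:3,3])
for f,cc,ps in ((top,c,[(152,182),(334,216),(304,380),(125,346)]),(sc,s,[(405,238),(217,294),(172,195),(345,150)])):
    for p in ps: 
        q=onpl(cc,f(p)); print(p,q.round(4),"upslope",((q[0]+.15)/np.cos(np.radians(25))).round(4))
# residual of depth plane
for cc in(c,s):
    W=cloud(cc);L=(W-T[:3,3])@T[:3,:3];m=(abs(L[...,0]+.03)<.04)&(abs(L[...,1])<.07)&(L[...,2]>.08)
    print(np.median((W[m]-p0)@n), m.sum())
E
```

```text
back [0.86053244 0.15244556 0.171     ] [ 0.80622794 -0.13780024  0.171     ] 0.29528224766352285 front [array([0.57126654, 0.2046404 , 0.075     ]), array([ 0.51594141, -0.08377077,  0.075     ])] 0.2936696658621949
scene back [0.86361149 0.14887924 0.171     ] [ 0.80974973 -0.13711583  0.171     ] 0.29102279720030083 [array([0.5742436 , 0.20927207, 0.075     ]), array([ 0.52089428, -0.08179857,  0.075     ])]
-10.557023029221623 [0.68849208 0.03387874] [[-0.0029, -0.0014], [-0.0022, 0.0033], [0.0028, -0.0042], [0.0024, 0.0023]]
-10.921401833402324 [0.69212478 0.03480923] [[-0.0042, -0.0048], [-0.0012, 0.0038], [0.001, -0.0012], [0.0045, 0.0023]]
-10.739092327421044 [0.69030843 0.03434398] [[-0.0051, -0.0013], [-0.0035, 0.0032], [0.0004, -0.005], [0.001, 0.0013], [-0.002, -0.0049], [0.0, 0.0039], [0.0034, -0.0004], [0.0059, 0.0033]]
(152, 182) [0.0165 0.0824 0.1526] upslope 0.1837
(334, 216) [ 0.0175 -0.0826  0.1531] upslope 0.1848
(304, 380) [-0.1209 -0.0872  0.0886] upslope 0.0321
(125, 346) [-0.1227  0.0821  0.0877] upslope 0.0301
(405, 238) [0.0146 0.082  0.1518] upslope 0.1816
(217, 294) [ 0.0152 -0.0805  0.152 ] upslope 0.1822
(172, 195) [-0.1202 -0.0793  0.0889] upslope 0.0329
(345, 150) [-0.1164  0.087   0.0907] upslope 0.0371
-0.0004515956127569558 2060
0.0003095379586728099 1430
```

```bash
cat >> h.py <<'E'
T=np.load("Tm0.npy"); Rm=T[:3,:3]; tm=T[:3,3]
c25,s25=np.cos(np.radians(25)),np.sin(np.radians(25))
n_w=Rm@[-s25,0,c25]; up_w=Rm@[c25,0,s25]; y_w=Rm@[0,1,0]
def S(u,y,h): # point: up-slope, own y, height off the slope
    return tm+Rm@np.array([-.15,0,.075])+u*up_w+y*y_w+h*n_w
def toS(p):
    d=np.asarray(p)-tm-Rm@np.array([-.15,0,.075]); return np.array([d@up_w,d@y_w,d@n_w])
def Rt(x,y):
    x=np.array(x)/np.linalg.norm(x); y=y-(y@x)*x; y/=np.linalg.norm(y); return np.stack([x,y,np.cross(x,y)],1)
def cur(r):
    s=r.get_state(); return s["tcp_pos"],Ro.from_euler("xyz",s["eef_rot"],degrees=True).as_matrix(),s
def delta(r,p,R):
    p0,R0,s=cur(r); t=R0.T@(np.array(p)-p0); a=Ro.from_matrix(R0.T@R).as_rotvec(degrees=True)
    print("t",round(s["time_s"],2),"shift",t.round(4),"turn",a.round(2),"|t|",np.linalg.norm(t).round(3),"|a|",np.linalg.norm(a).round(1),"F",s["contact_force"].round(1),"w",round(s["gripper_width"],4),"slope uvh",toS(p0).round(4),"j",s["joints"].round(1))
RA=Rt(-n_w,-up_w)      # jaws along slope
RB=RA@Ro.from_euler("x",90,degrees=True).as_matrix()  # after the turn
E
python3 - <<'E'
from h import *
from plant import r,viewer
print(r.get_state()["tcp_pos"])
w=viewer.capture("wrist");print({k:v for k,v in w.items() if k not in("pixels","depth")});cv2.imwrite("pics/w0.png",w["pixels"])
delta(r,S(.062,0,.20),RA)
p,R,_=cur(r);print(R)
print(S(.062,0,.029),S(.062,0,.2))
c=load("top1.npz");W=cloud(c)
m=(c["pixels"].max(-1)<55)&(W[...,2]>.09)&(W[...,2]<.16); m[:,:275]=0;m[:,305:]=0;m[:172]=0;m[200:]=0
L=np.array([toS(q) for q in W[m]]);print(len(L),np.percentile(L,[5,50,95],axis=0))
E
```

```text
[0.22994736 0.63416268 0.22570771]
{'fx': 325.19226210127806, 'fy': 325.19226210127806, 'cx': 283.19429667305116, 'cy': 206.84389479524626, 'T_tool_cam': array([[ 8.91274218e-04, -2.47411812e-01,  9.68910007e-01,
        -1.57771844e-01],
       [ 9.99999588e-01,  5.23658200e-05, -9.06501039e-04,
        -3.44887872e-04],
       [ 1.73541298e-04,  9.68910415e-01,  2.47411757e-01,
        -6.53155859e-02],
       [ 0.00000000e+00,  0.00000000e+00,  0.00000000e+00,
         1.00000000e+00]])}
t 0.15 shift [-0.056   0.4356 -0.4612] turn [ 79.45  17.55 -20.74] |t| 0.637 |a| 84.0 F [ 0.5  0.1 -0.9] w 0.0873 slope uvh [-0.3115  0.5036  0.3117] j [ 86.6  20.6   0.6  -0.  -70.1 -16.5]
[[-3.19906811e-04 -3.40877476e-01 -9.40107677e-01]
 [-1.24258670e-03 -9.40106864e-01  3.40877604e-01]
 [-9.99999177e-01  1.27721436e-03 -1.22823229e-04]]
[0.58610121 0.05410779 0.12748526] [0.51509919 0.06757394 0.28246389]
140 [[ 0.05441803 -0.01754615  0.00963343]
 [ 0.06667481 -0.0035536   0.0321928 ]
 [ 0.07506217  0.01325007  0.04012211]]
```

View pics/w0.png

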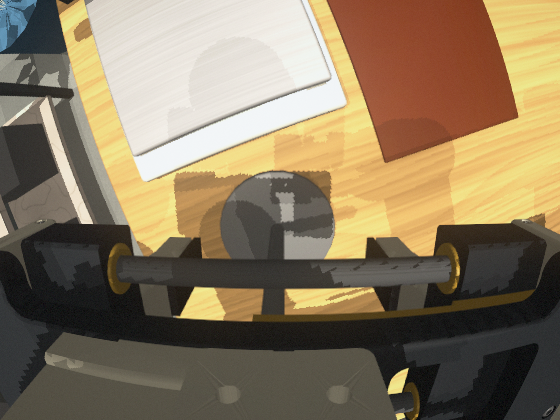

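```bash
python3 - <<'E'
from h import *
for f in("top","scene"):
    c=load(f+"1.npz");W=cloud(c)
    print(f,proj(c,[[.23,.635,.226],[.23,.635,.29],[.23,.635,.0],[0,0,.3]]).round(0).tolist())
    m=(c["depth"]>0)&(W[...,2]>.03)&(W[...,1]>.35)&(W[...,0]<.75)&(W[...,0]>-.1)&(W[...,1]<.85)
    for z in np.arange(.03,.7,.06):
        k=m&(W[...,2]>z)&(W[...,2]<z+.06)
        if k.sum(): print(round(z,2),k.sum(),np.percentile(W[k],[3,50,97],axis=0).round(2).tolist())
c=load("scene1.npz");cv2.imwrite("pics/s_arm.png",cv2.resize(c["pixels"][0:130,100:560],None,fx=1.7,fy=1.7))
E
```

```text
top [[6.0, 339.0], [-17.0, 345.0], [65.0, 325.0], [314.0, 489.0]]
0.03 11258 [[0.3, 0.49, 0.04], [0.44, 0.63, 0.07], [0.66, 0.76, 0.08]]
0.09 1874 [[0.53, 0.44, 0.09], [0.61, 0.57, 0.12], [0.74, 0.75, 0.15]]
0.15 4939 [[0.58, 0.57, 0.15], [0.66, 0.65, 0.18], [0.74, 0.72, 0.21]]
0.21 185 [[0.21, 0.58, 0.23], [0.53, 0.65, 0.25], [0.55, 0.66, 0.27]]
0.27 551 [[0.17, 0.53, 0.27], [0.23, 0.55, 0.31], [0.54, 0.65, 0.33]]
0.33 637 [[0.17, 0.53, 0.33], [0.21, 0.55, 0.33], [0.24, 0.57, 0.34]]
scene [[397.0, 35.0], [403.0, 15.0], [380.0, 94.0], [162.0, 30.0]]
0.03 6616 [[0.3, 0.44, 0.03], [0.48, 0.6, 0.07], [0.74, 0.76, 0.08]]
0.09 2093 [[0.19, 0.44, 0.09], [0.69, 0.57, 0.12], [0.74, 0.8, 0.15]]
0.15 5317 [[0.54, 0.57, 0.15], [0.67, 0.66, 0.19], [0.74, 0.8, 0.21]]
0.21 785 [[0.18, 0.58, 0.22], [0.54, 0.68, 0.25], [0.55, 0.78, 0.27]]
0.27 1423 [[0.19, 0.54, 0.27], [0.29, 0.67, 0.3], [0.55, 0.78, 0.33]]
0.33 442 [[0.2, 0.54, 0.33], [0.25, 0.62, 0.33], [0.29, 0.71, 0.35]]
```

View pics/s_arm.png

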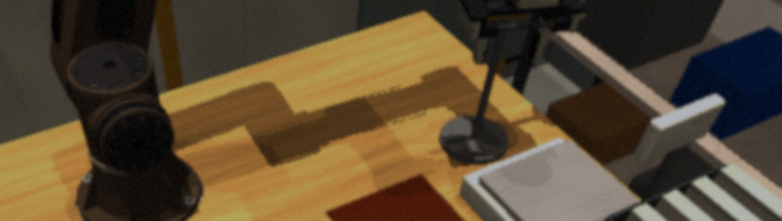

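```bash
python3 - <<'E'
from h import *
a=load("top1.npz")["pixels"][280:420,0:150];b=load("scene1.npz")["pixels"][0:110,340:460]
a=cv2.resize(a,None,fx=3,fy=3,interpolation=cv2.INTER_CUBIC);b=cv2.resize(b,None,fx=3,fy=3,interpolation=cv2.INTER_CUBIC)
o=np.zeros((420,800,3),np.uint8);o[:a.shape[0],:a.shape[1]]=a;b=b[:,:350];o[:b.shape[0],450:450+b.shape[1]]=b
cv2.imwrite("pics/lamp.png",cv2.convertScaleAbs(o,alpha=2))
c=load("top1.npz");W=cloud(c)
for p in[(50,345),(60,335),(40,360),(52,325),(70,345),(10,365),(5,385)]: print(p,W[p[1],p[0]].round(3))
c=load("scene1.npz");W=cloud(c)
for p in[(380,82),(385,60),(388,40),(391,25),(372,75),(405,30),(410,55)]: print(p,W[p[1],p[0]].round(3))
E
```

```text
(50, 345) [0.184 0.654 0.025]
(60, 335) [0.208 0.636 0.017]
(40, 360) [0.145 0.682 0.014]
(52, 325) [0.232 0.659 0.017]
(70, 345) [0.184 0.607 0.017]
(10, 365) [0.205 0.548 0.335]
(5, 385) [0.17  0.556 0.331]
(380, 82) [0.195 0.655 0.02 ]
(385, 60) [0.19  0.656 0.104]
(388, 40) [0.18  0.656 0.172]
(391, 25) [0.181 0.651 0.225]
(372, 75) [0.147 0.657 0.014]
(405, 30) [-0.727  1.732 -0.64 ]
(410, 55) [-0.608  1.715 -0.747]
```

View pics/lamp.png

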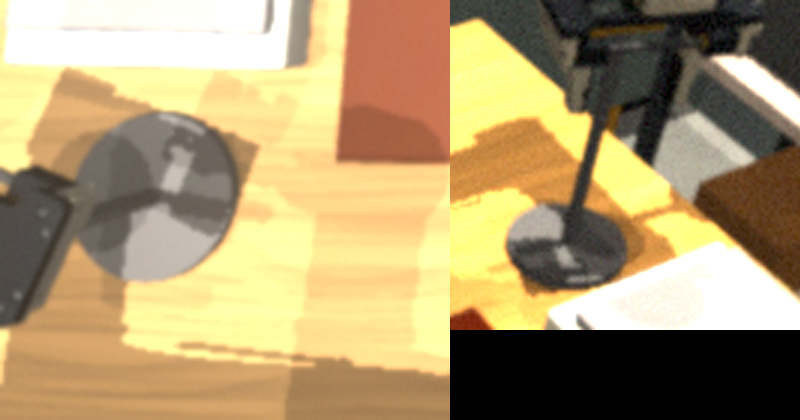

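The crops show a lamp post at about (0.19, 0.655), 50 mm behind the gripper on its +z side. So I'll leave along tool -z first, without rotating.

```bash
python3 -m creep '[{"tz":-0.03},{"tz":-0.07},{"tz":-0.11},{"tz":-0.15},{"tz":-0.19}]'; python3 - <<'E'
from h import *
from plant import r
delta(r,S(.062,0,.20),RA)
E
```

```text
t 0.15 shift [-0.056   0.4356 -0.4612] turn [ 79.45  17.55 -20.74] |t| 0.637 |a| 84.0 F [ 0.5  0.1 -0.9] w 0.0873 slope uvh [-0.3115  0.5036  0.3117] j [ 86.6  20.6   0.6  -0.  -70.1 -16.5]invalid input
```

```bash
python3 -m creep '[{"ax":0,"ay":0,"az":0,"tx":0,"ty":0,"tz":-0.03,"fingers":0.0876},{"ax":0,"ay":0,"az":0,"tx":0,"ty":0,"tz":-0.07,"fingers":0.0876},{"ax":0,"ay":0,"az":0,"tx":0,"ty":0,"tz":-0.11,"fingers":0.0876},{"ax":0,"ay":0,"az":0,"tx":0,"ty":0,"tz":-0.15,"fingers":0.0876},{"ax":0,"ay":0,"az":0,"tx":0,"ty":0,"tz":-0.19,"fingers":0.0876}]'; python3 - <<'E'
from h import *
from plant import r
delta(r,S(.062,0,.20),RA)
E
```

```text
time_s: 0.65
tcp_pos: [0.4099, 0.5691, 0.2263]
eef_rot: [79.3, 90.0, -120.6]
contact_force: [-0.1, 1.1, 0.3]
gripper_width: 0.0879
t 0.65 shift [-0.056   0.4357 -0.2697] turn [ 79.46  17.6  -20.71] |t| 0.515 |a| 84.0 F [-0.1  1.1  0.3] w 0.0879 slope uvh [-0.1401  0.4731  0.2322] j [ 70.1  23.    4.4  -0.  -71.4  -0. ]
```

```bash
python3 -m creep '[{"ax":7.9,"ay":1.8,"az":-2.1,"tx":-0.006,"ty":0.044,"tz":-0.027,"fingers":0.0876},{"ax":15.9,"ay":3.5,"az":-4.1,"tx":-0.011,"ty":0.087,"tz":-0.054,"fingers":0.0876},{"ax":23.8,"ay":5.3,"az":-6.2,"tx":-0.017,"ty":0.131,"tz":-0.081,"fingers":0.0876},{"ax":31.8,"ay":7.0,"az":-8.3,"tx":-0.022,"ty":0.174,"tz":-0.108,"fingers":0.0876},{"ax":39.7,"ay":8.8,"az":-10.4,"tx":-0.028,"ty":0.218,"tz":-0.135,"fingers":0.0876}]'; python3 - <<'E'
from h import *
from plant import r
delta(r,S(.062,0,.20),RA)
E
```

```text
time_s: 1.15
tcp_pos: [0.4598, 0.3243, 0.2536]
eef_rot: [-110.1, 76.6, 9.8]
contact_force: [1.6, 0.0, 0.2]
gripper_width: 0.0876
t 1.15 shift [-0.0255  0.0738 -0.2524] turn [ 39.39   8.79 -10.23] |t| 0.264 |a| 41.6 F [1.6 0.  0.2] w 0.0876 slope uvh [-0.0428  0.2419  0.2171] j [ 62.3   1.7 -26.3  13.1 -54.5 -39.4]
```

```bash
python3 -m creep '[{"ax":7.9,"ay":1.8,"az":-2.0,"tx":-0.005,"ty":0.015,"tz":-0.050,"fingers":0.0876},{"ax":15.8,"ay":3.5,"az":-4.1,"tx":-0.010,"ty":0.030,"tz":-0.101,"fingers":0.0876},{"ax":23.7,"ay":5.3,"az":-6.1,"tx":-0.015,"ty":0.044,"tz":-0.151,"fingers":0.0876},{"ax":31.5,"ay":7.0,"az":-8.2,"tx":-0.020,"ty":0.059,"tz":-0.202,"fingers":0.0876},{"ax":39.4,"ay":8.8,"az":-10.2,"tx":-0.0255,"ty":0.074,"tz":-0.252,"fingers":0.0876}]'; python3 - <<'E'
from h import *
from plant import r,viewer
delta(r,S(.062,0,.20),RA)
p,R,_=cur(r)
w=viewer.capture("wrist");cv2.imwrite("pics/w1.png",w["pixels"]);np.savez("w1.npz",p=p,R=R,**w)
E
```

```text
time_s: 1.65
tcp_pos: [0.5129, 0.0819, 0.2814]
eef_rot: [-90.0, 65.0, -10.7]
contact_force: [0.6, 0.7, 0.4]
gripper_width: 0.0881
t 1.65 shift [ 0.0011 -0.0048 -0.0137] turn [0.02 0.03 0.01] |t| 0.015 |a| 0.0 F [0.6 0.7 0.4] w 0.0881 slope uvh [0.0572 0.0137 0.2011] j [ 44.3 -10.5 -42.2  28.3 -47.  -72.5]
```

View pics/w1.png

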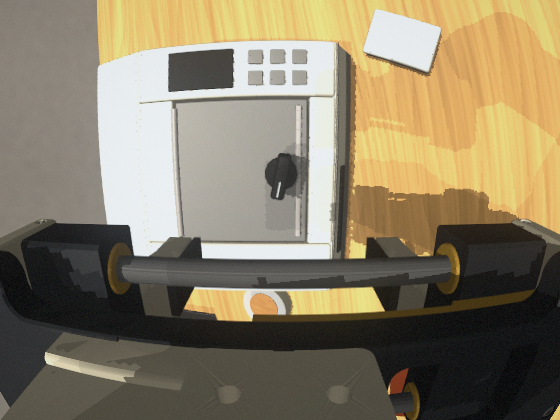

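Wrist view: the knob disc is at about (281,175) with its bar across the slope, and the panel spans (175-308, 100-242). Next I'll cast these pixels onto the slope.

```bash
cat >> h.py <<'E'
def wray(w,u,v):
    x=(u-w["cx"])/w["fx"];y=(v-w["cy"])/w["fy"];t=np.hypot(x,y);k=np.sin(t)/t if t>1e-9 else 1.
    d=np.array([x*k,y*k,np.cos(t)]);A=w["T_tool_cam"]
    return w["p"]+w["R"]@A[:3,3], w["R"]@A[:3,:3]@d, d[2]
def won(w,u,v,h):
    o,d,_=wray(w,u,v);a=toS(o);b=toS(o+d)-a;return a+b*(h-a[2])/b[2]
def wdep(w,u,v):
    o,d,z=wray(w,u,v);return toS(o+d*w["depth"][int(v),int(u)]/z)
E
python3 - <<'E'
from h import *
w=load("w1.npz")
im=w["pixels"]
cv2.imwrite("pics/w1z.png",cv2.resize(im[80:260,90:360],None,fx=2.9,fy=2.9,interpolation=cv2.INTER_CUBIC))
for p in [(176,101),(308,101),(307,242),(180,242)]: print("corner",p,won(w,*p,0).round(4),wdep(w,*p).round(4))
for p in[(281,172),(282,158),(279,196),(270,176)]: print("knob",p,won(w,*p,.011).round(4),won(w,*p,.039).round(4),"dep",wdep(w,*p).round(4))
L=[wdep(w,u,v) for u in range(190,255,4) for v in range(110,230,4)];L=np.array(L)
print(np.median(L[:,2]),np.polyfit(L[:,0],L[:,2],1),np.polyfit(L[:,1],L[:,2],1))
E
```

```text
corner (176, 101) [ 0.1776 -0.0832  0.    ] [ 0.1823 -0.0844 -0.0139]
corner (308, 101) [ 0.0295 -0.079   0.    ] [ 0.028  -0.0805 -0.0202]
corner (307, 242) [0.0285 0.083  0.    ] [ 0.0281  0.0848 -0.0048]
corner (180, 242) [ 0.1826  0.0846 -0.    ] [0.1074 0.0032 0.2135]
knob (281, 172) [ 0.0589 -0.0015  0.011 ] [ 0.0587 -0.0056  0.039 ] dep [ 0.0587 -0.0056  0.0388]
knob (282, 158) [ 0.0578 -0.0168  0.011 ] [ 0.0577 -0.0196  0.039 ] dep [ 0.0577 -0.0197  0.0397]
knob (279, 196) [0.0611 0.025  0.011 ] [0.0607 0.0188 0.039 ] dep [0.0607 0.0188 0.0389]
knob (270, 176) [0.0708 0.0028 0.011 ] [ 0.0696 -0.0016  0.039 ] dep [0.0708 0.0027 0.012 ]
0.0002501867886245471 [-0.35439139  0.04749589] [-0.08487026  0.0026471 ]
```

View pics/w1z.png

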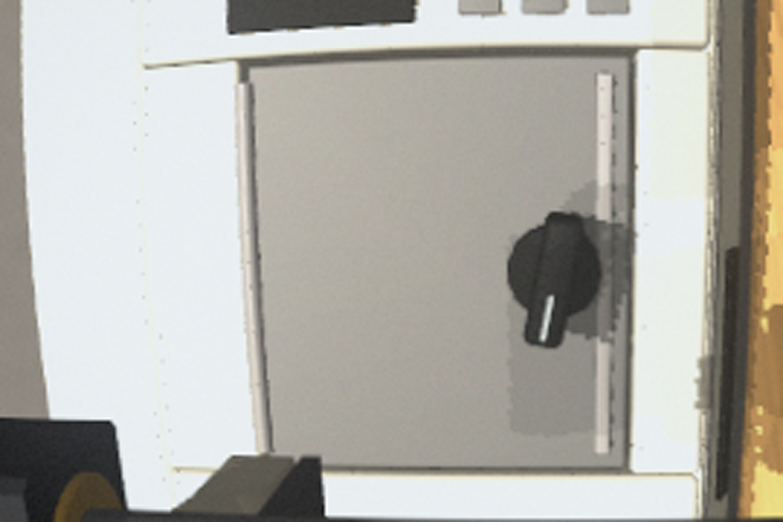

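```bash
python3 - <<'E'
from h import *
from plant import r
w=load("w1.npz")
print([won(w,*p,.039).round(4) for p in[(284.8,153.1),(277.2,199.3),(279.5,153.5),(289,154),(272,198.5),(282,199)]])
delta(r,S(.059,0,.060),RA)
E
```

```text
[array([ 0.0549, -0.0245,  0.039 ]), array([0.0626, 0.0222, 0.039 ]), array([ 0.0601, -0.0241,  0.039 ]), array([ 0.0508, -0.0236,  0.039 ]), array([0.0678, 0.0214, 0.039 ]), array([0.0577, 0.0219, 0.039 ])]
t 1.7 shift [ 0.1407 -0.0018 -0.0082] turn [-0.58 -0.21  0.03] |t| 0.141 |a| 0.6 F [-2.6 -5.4 -2.2] w 0.0873 slope uvh [0.0572 0.0087 0.2006] j [ 44.  -10.7 -42.4  28.4 -47.  -72.9]
```

```bash
python3 -m creep '[{"ax":0,"ay":0,"az":0,"tx":0.03,"ty":-0.002,"tz":-0.001,"fingers":0.0876},{"ax":0,"ay":0,"az":0,"tx":0.06,"ty":-0.002,"tz":-0.001,"fingers":0.0876},{"ax":0,"ay":0,"az":0,"tx":0.09,"ty":-0.002,"tz":-0.001,"fingers":0.0876},{"ax":0,"ay":0,"az":0,"tx":0.11,"ty":-0.002,"tz":-0.001,"fingers":0.0876},{"ax":0,"ay":0,"az":0,"tx":0.11,"ty":-0.002,"tz":-0.001,"fingers":0.0876}]'; python3 - <<'E'
from h import *
from plant import r,viewer
delta(r,S(.059,0,.060),RA)
p,R,_=cur(r)
w=viewer.capture("wrist");cv2.imwrite("pics/w2.png",w["pixels"]);np.savez("w2.npz",p=p,R=R,**w)
delta(r,S(.059,0,.060),RA)
E
```

```text
time_s: 2.2
tcp_pos: [0.5595, 0.0725, 0.179]
eef_rot: [-90.8, 65.3, -11.2]
contact_force: [-0.3, -1.6, 0.7]
gripper_width: 0.0874
t 2.2 shift [ 0.0282 -0.0021 -0.013 ] turn [ 0.35 -0.19 -0.32] |t| 0.031 |a| 0.5 F [-0.3 -1.6  0.7] w 0.0874 slope uvh [0.0569 0.0131 0.0882] j [ 34.9  -0.  -50.3  40.1 -27.8 -79.2]
t 2.25 shift [ 0.0297 -0.0011 -0.0135] turn [ 0.33 -0.13 -0.22] |t| 0.033 |a| 0.4 F [0.8 0.2 1.4] w 0.0875 slope uvh [0.058  0.0135 0.0896] j [ 34.9  -0.1 -50.2  40.  -28.  -79.1]
```

View pics/w2.png

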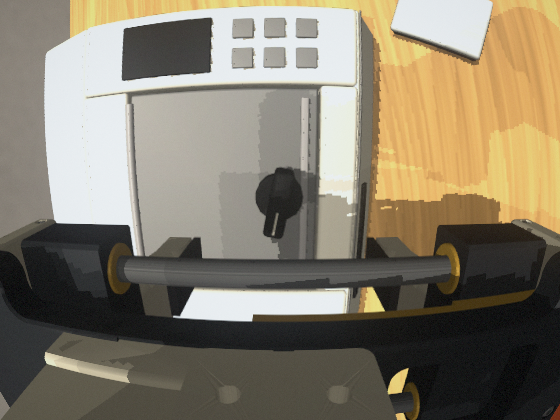

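Wrist view: the knob is centred near (279,193) with its bar slightly tilted. Joint 6 is at -79 and turning the knob would drive it to about -169, near its limit of -173. So I'll take the half-turn grasp. First I'll measure the bar.

```bash
python3 - <<'E'
from h import *
w=load("w2.npz"); im=w["pixels"]
z=cv2.convertScaleAbs(cv2.resize(im[150:250,230:330],None,fx=6,fy=6,interpolation=cv2.INTER_CUBIC),alpha=2.2);cv2.imwrite("pics/w2z.png",z)
L=[(u,v,wdep(w,u,v)) for u in range(250,310) for v in range(160,242)]
K=np.array([l[2] for l in L if .034<l[2][2]<.044]);print(len(K),K.min(0),K.max(0),K.mean(0))
d=K[:,:2]-K[:,:2].mean(0);print("bar dir",np.degrees(np.arctan2(*np.linalg.svd(d)[2][0])))
print(cv2.minAreaRect((K[:,:2]*1000).astype(np.float32)))
E
```

```text
1383 [ 0.04819026 -0.02335963  0.03412155] [0.06951109 0.02289378 0.04122522] [ 0.05877243 -0.00139038  0.03863812]
bar dir -168.90145289396173
((58.84809112548828, -0.38573455810546875), (46.079345703125, 14.064699172973633), 78.88908386230469)
```

View pics/w2z.png

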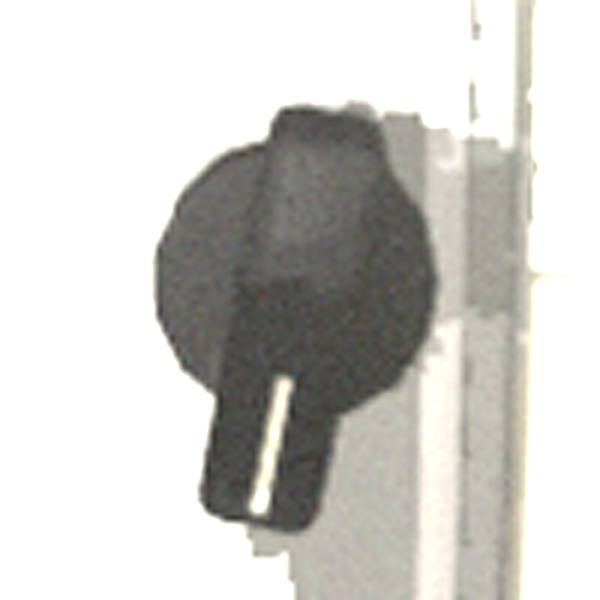

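```bash
python3 -m creep '[{"ax":-8.4,"ay":0,"az":0,"tx":0,"ty":-0.001,"tz":-0.0135,"fingers":0.0876},{"ax":-16.9,"ay":0,"az":0,"tx":0,"ty":-0.001,"tz":-0.0135,"fingers":0.0876},{"ax":-25.4,"ay":0,"az":0,"tx":0,"ty":-0.001,"tz":-0.0135,"fingers":0.0876},{"ax":-33.8,"ay":0,"az":0,"tx":0,"ty":-0.001,"tz":-0.0135,"fingers":0.0876},{"ax":-42.2,"ay":0,"az":0,"tx":0,"ty":-0.001,"tz":-0.0135,"fingers":0.0876}]'
for i in 1 2 3; do python3 -m creep '[{"ax":-8.4,"ay":0,"az":0,"tx":0,"ty":0,"tz":0,"fingers":0.0876},{"ax":-16.9,"ay":0,"az":0,"tx":0,"ty":0,"tz":0,"fingers":0.0876},{"ax":-25.4,"ay":0,"az":0,"tx":0,"ty":0,"tz":0,"fingers":0.0876},{"ax":-33.8,"ay":0,"az":0,"tx":0,"ty":0,"tz":0,"fingers":0.0876},{"ax":-42.2,"ay":0,"az":0,"tx":0,"ty":0,"tz":0,"fingers":0.0876}]'; done
cat >> h.py <<'E'
def RT(phi): # knob turn phi deg (0 = level bar), half-turn grasp
    return RA@Ro.from_euler("x",180+phi,degrees=True).as_matrix()
E
python3 - <<'E'
from h import *
from plant import r
delta(r,S(.0588,-.0004,.060),RT(11))
E
```

```text
time_s: 2.75
tcp_pos: [0.5592, 0.0612, 0.1844]
eef_rot: [-132.6, 65.0, -10.4]
contact_force: [-0.1, -0.3, 0.8]
gripper_width: 0.0875
time_s: 3.25
tcp_pos: [0.5592, 0.0613, 0.1845]
eef_rot: [-174.8, 65.0, -10.4]
contact_force: [0.2, -0.4, -0.1]
gripper_width: 0.0873
time_s: 3.75
tcp_pos: [0.5592, 0.0612, 0.1844]
eef_rot: [143.0, 65.0, -10.4]
contact_force: [-0.1, -0.3, -0.1]
gripper_width: 0.0873
time_s: 4.25
tcp_pos: [0.5592, 0.0613, 0.1844]
eef_rot: [100.8, 65.0, -10.4]
contact_force: [-0.2, -0.3, 0.4]
gripper_width: 0.0876
t 4.25 shift [ 0.0323 -0.0016  0.0028] turn [ 0.47 -0.14  0.01] |t| 0.033 |a| 0.5 F [-0.2 -0.3  0.4] w 0.0876 slope uvh [0.0609 0.002  0.0924] j [ 33.7  -0.9 -50.4  39.5 -27.6  91.7]
```

```bash
python3 -m creep '[{"ax":0,"ay":0,"az":0,"tx":0.015,"ty":-0.0016,"tz":0.0028,"fingers":0.0876},{"ax":0,"ay":0,"az":0,"tx":0.03,"ty":-0.0016,"tz":0.0028,"fingers":0.0876},{"ax":0,"ay":0,"az":0,"tx":0.045,"ty":-0.0016,"tz":0.0028,"fingers":0.0876},{"ax":0,"ay":0,"az":0,"tx":0.06,"ty":-0.0016,"tz":0.0028,"fingers":0.0876},{"ax":0,"ay":0,"az":0,"tx":0.06,"ty":-0.0016,"tz":0.0028,"fingers":0.0876}]'
python3 - <<'E'
from h import *
from plant import r,viewer
delta(r,S(.0588,-.0004,.014),RT(11))
p,R,_=cur(r)
w=viewer.capture("wrist");cv2.imwrite("pics/w3.png",w["pixels"]);np.savez("w3.npz",p=p,R=R,**w)
E
```

```text
time_s: 4.75
tcp_pos: [0.5816, 0.0533, 0.1272]
eef_rot: [100.8, 65.1, -10.8]
contact_force: [-0.2, -0.4, 0.4]
gripper_width: 0.0876
t 4.75 shift [ 0.0166  0.0006 -0.0014] turn [0.16 0.05 0.07] |t| 0.017 |a| 0.2 F [-0.2 -0.4  0.4] w 0.0876 slope uvh [ 0.058  -0.0017  0.0306] j [ 22.7   5.2 -56.6  62.9 -15.1  76.1]
```

View pics/w3.png

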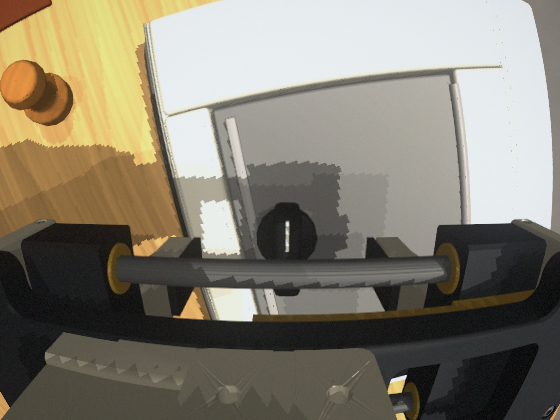

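Wrist view: the knob at (287,235) is between the fingers and aligned. Joint 3 is close to its limit, so I'll grip slightly higher, at h≈0.018.

```bash
python3 -m creep '[{"ax":0,"ay":0,"az":0,"tx":0.006,"ty":0.0006,"tz":-0.0014,"fingers":0.0876},{"ax":0,"ay":0,"az":0,"tx":0.0125,"ty":0.0006,"tz":-0.0014,"fingers":0.0876},{"ax":0,"ay":0,"az":0,"tx":0.0125,"ty":0.0006,"tz":-0.0014,"fingers":0.0876}]'
python3 - <<'E'
from h import *
from plant import r,viewer
delta(r,S(.0588,-.0004,.018),RT(11))
E
```

```text
time_s: 5.1
tcp_pos: [0.5883, 0.0537, 0.1177]
eef_rot: [101.0, 65.0, -10.7]
contact_force: [0.3, -1.4, 0.3]
gripper_width: 0.0877
t 5.1 shift [ 0.0012 -0.001   0.0006] turn [ 0.11 -0.04 -0.03] |t| 0.002 |a| 0.1 F [ 0.3 -1.4  0.3] w 0.0877 slope uvh [0.0599 0.     0.0192] j [ 18.6   6.4 -57.5  72.3 -12.5  70.2]
```

Now I'll close the fingers.

```bash
python3 -m creep '[{"ax":0,"ay":0,"az":0,"tx":0.001,"ty":-0.001,"tz":0,"fingers":0.03},{"ax":0,"ay":0,"az":0,"tx":0.001,"ty":-0.001,"tz":0,"fingers":0.03},{"ax":0,"ay":0,"az":0,"tx":0.001,"ty":-0.001,"tz":0,"fingers":0.005},{"ax":0,"ay":0,"az":0,"tx":0.001,"ty":-0.001,"tz":0,"fingers":0.005},{"ax":0,"ay":0,"az":0,"tx":0.001,"ty":-0.001,"tz":0,"fingers":0.005}]' 20
python3 - <<'E'
from h import *
from plant import r,viewer
delta(r,S(.0588,-.0004,.018),RT(11))
E
```

```text
time_s: 5.6
tcp_pos: [0.5872, 0.0545, 0.1152]
eef_rot: [101.0, 65.1, -10.6]
contact_force: [0.3, 0.3, -0.5]
gripper_width: 0.0531
t 5.6 shift [-0.0006  0.0012  0.0007] turn [ 0.13 -0.04  0.08] |t| 0.002 |a| 0.2 F [ 0.3  0.3 -0.5] w 0.0531 slope uvh [0.0577 0.0005 0.0174] j [ 18.    6.6 -57.8  73.9 -12.1  69.2]
```

```bash
python3 -m creep '[{"ax":0,"ay":0,"az":0,"tx":0,"ty":0.001,"tz":0,"fingers":0.005},{"ax":0,"ay":0,"az":0,"tx":0,"ty":0.001,"tz":0,"fingers":0.005},{"ax":0,"ay":0,"az":0,"tx":0,"ty":0.001,"tz":0,"fingers":0.005},{"ax":0,"ay":0,"az":0,"tx":0,"ty":0.001,"tz":0,"fingers":0.005},{"ax":0,"ay":0,"az":0,"tx":0,"ty":0.001,"tz":0,"fingers":0.005}]' 20
python3 - <<'E'
from h import *
from plant import r,viewer
delta(r,S(.0588,-.0004,.018),RT(11))
E
```

```text
time_s: 6.1
tcp_pos: [0.5892, 0.0535, 0.1164]
eef_rot: [100.9, 65.0, -10.7]
contact_force: [6.0, -5.8, 2.9]
gripper_width: 0.014
t 6.1 shift [-0.0004 -0.0013  0.0007] turn [ 0.07 -0.01 -0.02] |t| 0.001 |a| 0.1 F [ 6.  -5.8  2.9] w 0.014 slope uvh [ 0.0602 -0.      0.0176] j [ 18.1   6.6 -57.6  73.4 -12.3  69.5]
```

```bash
python3 -m creep '[{"ax":8,"ay":0,"az":0,"tx":0,"ty":0.001,"tz":0,"fingers":0.005},{"ax":16,"ay":0,"az":0,"tx":0,"ty":0.001,"tz":0,"fingers":0.005},{"ax":24,"ay":0,"az":0,"tx":0,"ty":0.001,"tz":0,"fingers":0.005},{"ax":32,"ay":0,"az":0,"tx":0,"ty":0.001,"tz":0,"fingers":0.005},{"ax":40,"ay":0,"az":0,"tx":0,"ty":0.001,"tz":0,"fingers":0.005}]' 30
python3 - <<'E'
from h import *
from plant import r,viewer
delta(r,S(.0588,-.0004,.018),RT(90));print(r.get_state()["moment"]@n_w)
E
```

```text
time_s: 6.6
tcp_pos: [0.5894, 0.0533, 0.1163]
eef_rot: [141.3, 65.0, -10.7]
contact_force: [3.6, -2.2, -0.2]
gripper_width: 0.0141
t 6.6 shift [-0.0006 -0.0008  0.0013] turn [3.877e+01 3.000e-02 3.000e-02] |t| 0.002 |a| 38.8 F [ 3.6 -2.2 -0.2] w 0.0141 slope uvh [ 0.0604 -0.0002  0.0174] j [ 18.2   6.7 -57.5  72.9 -12.3  29.6]
0.11339582146271146
```

```bash
python3 -m creep '[{"ax":8,"ay":0,"az":0,"tx":0,"ty":0,"tz":0,"fingers":0.005},{"ax":16,"ay":0,"az":0,"tx":0,"ty":0,"tz":0,"fingers":0.005},{"ax":24,"ay":0,"az":0,"tx":0,"ty":0,"tz":0,"fingers":0.005},{"ax":32,"ay":0,"az":0,"tx":0,"ty":0,"tz":0,"fingers":0.005},{"ax":37,"ay":0,"az":0,"tx":0,"ty":0,"tz":0,"fingers":0.005}]'
python3 - <<'E'
from h import *
from plant import r,viewer
delta(r,S(.0588,-.0004,.018),RT(90));print(r.get_state()["moment"]@n_w)
E
```

```text
time_s: 7.1
tcp_pos: [0.5895, 0.053, 0.1163]
eef_rot: [178.2, 65.0, -10.8]
contact_force: [3.8, -2.8, -0.1]
gripper_width: 0.0137
t 7.1 shift [-0.0006 -0.0001  0.0017] turn [ 1.77  0.03 -0.01] |t| 0.002 |a| 1.8 F [ 3.8 -2.8 -0.1] w 0.0137 slope uvh [ 0.0605 -0.0004  0.0174] j [ 18.2   6.7 -57.5  72.9 -12.3  -7.4]
0.10486578232030276
```

```bash
python3 -m creep '[{"ax":2,"ay":0,"az":0,"tx":0,"ty":0,"tz":0,"fingers":0.005},{"ax":4,"ay":0,"az":0,"tx":0,"ty":0,"tz":0,"fingers":0.005},{"ax":4,"ay":0,"az":0,"tx":0,"ty":0,"tz":0,"fingers":0.005}]'
python3 - <<'E'
from h import *
from plant import r,viewer
delta(r,S(.0588,-.0004,.018),RT(90));print(r.get_state()["moment"]@n_w)
E
```

```text
time_s: 7.4
tcp_pos: [0.5895, 0.053, 0.1164]
eef_rot: [-178.1, 65.0, -10.8]
contact_force: [4.4, -4.4, 0.9]
gripper_width: 0.0135
t 7.4 shift [-0.0006  0.      0.0017] turn [-1.89  0.03 -0.02] |t| 0.002 |a| 1.9 F [ 4.4 -4.4  0.9] w 0.0135 slope uvh [ 0.0605 -0.0004  0.0174] j [ 18.2   6.7 -57.5  72.9 -12.4 -11.1]
0.5904990107463617
```

```bash
cat >> h.py <<'E'
HU=.1813
def arc(r,ths,p0=None,follow=1.0,pre=-2):
    """rows for swinging the panel by ths (deg) from now; printed for typing"""
    p,R,s=cur(r); H=S(HU,0,0)
    for th in ths:
        q=Ro.from_rotvec(np.radians(th)*y_w).as_matrix(); pn=H+q@(p-H)
        Rn=Ro.from_rotvec(np.radians(th*follow)*y_w).as_matrix()@R@Ro.from_euler("x",pre,degrees=True).as_matrix()
        print(th,"a",Ro.from_matrix(R.T@Rn).as_rotvec(degrees=True).round(1),"t",(R.T@(pn-p)).round(4))
E
python3 - <<'E'
from h import *
from plant import r
arc(r,[2,4,8,12,16])
E
```

```text
2 a [-2. -2.  0.] t [-0.0042 -0.     -0.0007]
4 a [-2.  -4.   0.1] t [-0.0084 -0.     -0.0015]
8 a [-2.  -8.   0.1] t [-0.0166 -0.0001 -0.0036]
12 a [ -2.  -12.    0.2] t [-0.0247 -0.0002 -0.0063]
16 a [ -2.  -16.    0.2] t [-0.0326 -0.0003 -0.0095]
```

```bash
python3 -m creep '[{"ax":-2,"ay":-2,"az":0,"tx":-0.0042,"ty":0,"tz":-0.0007,"fingers":0.005},{"ax":-2,"ay":-4,"az":0.1,"tx":-0.0084,"ty":0,"tz":-0.0015,"fingers":0.005},{"ax":-2,"ay":-8,"az":0.1,"tx":-0.0166,"ty":0,"tz":-0.0036,"fingers":0.005},{"ax":-2,"ay":-12,"az":0.2,"tx":-0.0247,"ty":0,"tz":-0.0063,"fingers":0.005},{"ax":-2,"ay":-16,"az":0.2,"tx":-0.0326,"ty":0,"tz":-0.0095,"fingers":0.005}]'
python3 - <<'E'
from h import *
from plant import r
delta(r,S(.0588,-.0004,.018),RT(90))
arc(r,[5,10,15,20,25],pre=0)
E
```

```text
time_s: 7.9
tcp_pos: [0.5899, 0.0555, 0.1503]
eef_rot: [179.5, 79.5, -10.8]
contact_force: [40.4, -72.6, 0.2]
gripper_width: 0.0145
t 7.9 shift [0.0333 0.0024 0.008 ] turn [ 0.5  14.46  0.06] |t| 0.034 |a| 14.5 F [ 40.4 -72.6   0.2] w 0.0145 slope uvh [0.0749 0.0021 0.0482] j [ 28.5  10.7 -28.5   9.8 -43.   44.6]
5 a [-0. -5. -0.] t [-0.01    0.     -0.0022]
10 a [ -0.  -10.   -0.1] t [-0.0197  0.     -0.0052]
15 a [ -0.  -15.   -0.1] t [-0.0291  0.0001 -0.0091]
20 a [ -0.  -20.   -0.2] t [-0.0382  0.0001 -0.0138]
25 a [ -0.  -25.   -0.2] t [-0.0468  0.0002 -0.0193]
```

```bash
python3 -m creep '[{"ax":0,"ay":0,"az":0,"tx":0,"ty":0,"tz":0,"fingers":0.005}]'
python3 - <<'E'
from h import *
from plant import r
delta(r,S(.0588,-.0004,.018),RT(90))
print(r.get_state()["moment"],r.get_state()["qd"])
E
```

```text
time_s: 8.0
tcp_pos: [0.5898, 0.0524, 0.1512]
eef_rot: [178.7, 79.8, -12.0]
contact_force: [-7.2, 15.4, 2.0]
gripper_width: 0.0139
t 8.0 shift [ 0.0341 -0.0007  0.0083] turn [ 0.12 14.79 -0.21] |t| 0.035 |a| 14.8 F [-7.2 15.4  2. ] w 0.0139 slope uvh [ 0.0756 -0.001   0.0488] j [ 28.2  10.8 -28.1   9.5 -43.6  44.7]
[6.34934172 2.45572946 1.05371867] [  1.44612245  -1.25251935 -10.40469184   4.63360693  14.82912513
 -14.92974831]
```

```bash
python3 - <<'E'
from h import *
from plant import r
arc(r,[2,6,10,14,18],pre=0)
E
```

```text
2 a [-0. -2. -0.] t [-0.004   0.     -0.0008]
6 a [-0. -6. -0.] t [-0.0119  0.0001 -0.0027]
10 a [ -0. -10.  -0.] t [-0.0196  0.0001 -0.0053]
14 a [ -0.1 -14.   -0. ] t [-0.0271  0.0001 -0.0083]
18 a [ -0.1 -18.   -0. ] t [-0.0345  0.0002 -0.0119]
```

```bash
python3 -m creep '[{"ax":0,"ay":-2,"az":0,"tx":-0.004,"ty":0,"tz":-0.0008,"fingers":0.005},{"ax":0,"ay":-6,"az":0,"tx":-0.0119,"ty":0,"tz":-0.0027,"fingers":0.005},{"ax":0,"ay":-10,"az":0,"tx":-0.0196,"ty":0,"tz":-0.0053,"fingers":0.005},{"ax":0,"ay":-14,"az":0,"tx":-0.0271,"ty":0,"tz":-0.0083,"fingers":0.005},{"ax":0,"ay":-18,"az":0,"tx":-0.0345,"ty":0,"tz":-0.0119,"fingers":0.005}]'
python3 - <<'E'
from h import *
from plant import r
delta(r,S(.0588,-.0004,.018),RT(90))
arc(r,[4,8,12,16,20],pre=0)
E
```

```text
time_s: 8.5
tcp_pos: [0.5941, 0.0517, 0.185]
eef_rot: [0.6, 82.3, 169.7]
contact_force: [4.2, 9.3, -1.0]
gripper_width: 0.0136
t 8.5 shift [ 0.0691 -0.0006 -0.0027] turn [-0.13 32.66 -0.1 ] |t| 0.069 |a| 32.7 F [ 4.2  9.3 -1. ] w 0.0136 slope uvh [ 0.0938 -0.0009  0.0777] j [ 21.   19.5  -5.2  -4.2 -71.9  59.6]
4 a [-0. -4.  0.] t [-0.008   0.     -0.0015]
8 a [-0. -8.  0.] t [-0.0159  0.     -0.0037]
12 a [ -0. -12.   0.] t [-0.0236  0.     -0.0063]
16 a [ -0. -16.   0.] t [-0.0311  0.     -0.0095]
20 a [ -0.  -20.    0.1] t [-0.0384  0.     -0.0132]
```

```bash
python3 -m creep '[{"ax":0,"ay":-4,"az":0,"tx":-0.008,"ty":0,"tz":-0.0015,"fingers":0.005},{"ax":0,"ay":-8,"az":0,"tx":-0.0159,"ty":0,"tz":-0.0037,"fingers":0.005},{"ax":0,"ay":-12,"az":0,"tx":-0.0236,"ty":0,"tz":-0.0063,"fingers":0.005},{"ax":0,"ay":-16,"az":0,"tx":-0.0311,"ty":0,"tz":-0.0095,"fingers":0.005},{"ax":0,"ay":-20,"az":0,"tx":-0.0384,"ty":0,"tz":-0.0132,"fingers":0.005}]'
python3 - <<'E'
from h import *
from plant import r
delta(r,S(.0588,-.0004,.018),RT(90))
arc(r,[4,8,12,16,20],pre=0)
E
```

```text
time_s: 9.0
tcp_pos: [0.6113, 0.0484, 0.2205]
eef_rot: [0.2, 62.3, 169.3]
contact_force: [1.3, 12.5, 2.6]
gripper_width: 0.014
t 9.0 shift [ 0.1035 -0.0006 -0.0272] turn [-0.16 52.75 -0.09] |t| 0.107 |a| 52.7 F [ 1.3 12.5  2.6] w 0.014 slope uvh [ 0.1247 -0.0009  0.1023] j [  15.    32.3   18.1  -11.9 -100.9   64.4]
4 a [-0. -4.  0.] t [-0.008  -0.     -0.0015]
8 a [-0. -8.  0.] t [-0.0159 -0.     -0.0035]
12 a [ -0. -12.   0.] t [-0.0237 -0.     -0.006 ]
16 a [ -0.  -16.    0.1] t [-0.0312 -0.     -0.0091]
20 a [ -0.  -20.    0.1] t [-0.0386 -0.     -0.0128]
```

```bash
python3 -m creep '[{"ax":0,"ay":-4,"az":0,"tx":-0.008,"ty":0,"tz":-0.0015,"fingers":0.005},{"ax":0,"ay":-8,"az":0,"tx":-0.0159,"ty":0,"tz":-0.0035,"fingers":0.005},{"ax":0,"ay":-12,"az":0,"tx":-0.0237,"ty":0,"tz":-0.006,"fingers":0.005},{"ax":0,"ay":-16,"az":0.1,"tx":-0.0312,"ty":0,"tz":-0.0091,"fingers":0.005},{"ax":0,"ay":-20,"az":0.1,"tx":-0.0386,"ty":0,"tz":-0.0128,"fingers":0.005}]'
python3 - <<'E'
from h import *
from plant import r,viewer
delta(r,S(.0588,-.0004,.018),RT(90))
c=viewer.capture("scene");cv2.imwrite("pics/s2.png",c["pixels"])
arc(r,[4,8,12,16,20],pre=0)
E
```

```text
time_s: 9.5
tcp_pos: [0.6396, 0.0429, 0.2483]
eef_rot: [0.3, 42.2, 169.4]
contact_force: [1.7, 16.1, 5.9]
gripper_width: 0.0138
t 9.5 shift [ 0.128  -0.001  -0.0623] turn [-0.09 72.79 -0.19] |t| 0.142 |a| 72.8 F [ 1.7 16.1  5.9] w 0.0138 slope uvh [ 0.1626 -0.001   0.1154] j [  10.8   47.1   42.2  -20.4 -129.    61.8]
4 a [-0. -4.  0.] t [-0.008   0.     -0.0012]
8 a [-0. -8.  0.] t [-0.0159  0.     -0.003 ]
12 a [ -0. -12.   0.] t [-0.0237  0.     -0.0053]
16 a [ -0. -16.   0.] t [-0.0313  0.     -0.0082]
20 a [ -0.  -20.    0.1] t [-0.0387  0.0001 -0.0116]
```

View pics/s2.png

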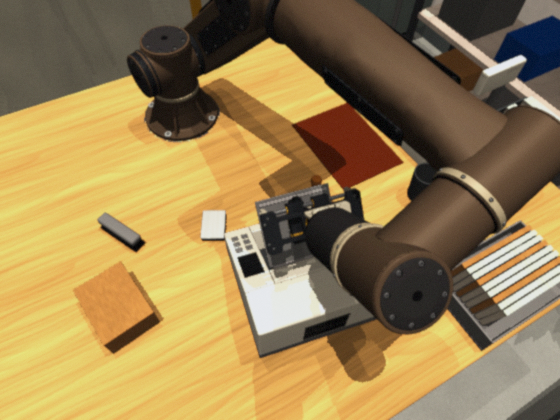

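Scene view: the gripper is behind the raised panel at about (300,210), holding the knob. The opening is about 73°. Now I'll release and back off along the tool axis.

```bash
python3 -m creep '[{"ax":0,"ay":0,"az":0,"tx":0,"ty":-0.001,"tz":0,"fingers":0.05},{"ax":0,"ay":0,"az":0,"tx":0,"ty":-0.001,"tz":0,"fingers":0.05},{"ax":0,"ay":0,"az":0,"tx":0,"ty":-0.001,"tz":0,"fingers":0.05},{"ax":0,"ay":0,"az":0,"tx":0,"ty":-0.001,"tz":0,"fingers":0.05}]'
python3 - <<'E'
from h import *
from plant import r,viewer
delta(r,S(.0588,-.0004,.018),RT(90))
E
```

```text
time_s: 9.95
tcp_pos: [0.6388, 0.0402, 0.2488]
eef_rot: [0.7, 42.3, 169.5]
contact_force: [0.2, -1.2, 0.1]
gripper_width: 0.0403
t 9.95 shift [ 0.1281 -0.0045 -0.0627] turn [-0.33 72.73 -0.52] |t| 0.143 |a| 72.7 F [ 0.2 -1.2  0.1] w 0.0403 slope uvh [ 0.1625 -0.0038  0.116 ] j [  10.7   47.    42.   -20.1 -129.    61.7]
```

```bash
python3 -m creep '[{"ax":0,"ay":0,"az":0,"tx":-0.02,"ty":0,"tz":0,"fingers":0.06},{"ax":0,"ay":0,"az":0,"tx":-0.04,"ty":0,"tz":0,"fingers":0.06},{"ax":0,"ay":0,"az":0,"tx":-0.06,"ty":0,"tz":0,"fingers":0.06},{"ax":0,"ay":0,"az":0,"tx":-0.08,"ty":0,"tz":0,"fingers":0.06}]'
cat >> h.py <<'E'
def tilt(a): # tool points forward (own x) by a deg from straight down, jaws along own -y
    a=np.radians(a); return Rt(Rm@[np.sin(a),0,-np.cos(a)],-y_w)
def own(x,y,z): return tm+Rm@np.array([x,y,z])
Hown=Rm.T@(S(HU,0,0)-tm)
def push(th,d,off,y,a=45): # TCP so that the tip corner lies on panel at d from hinge, off below its outer face
    ph=np.radians(th-25); q=Hown+d*np.array([-np.cos(ph),0,np.sin(ph)])+off*np.array([-np.sin(ph),0,-np.cos(ph)])
    a=np.radians(a); q=q-.0095*np.array([np.cos(a),0,np.sin(a)]); return own(q[0],y,q[2])
E
python3 - <<'E'
from h import *
from plant import r,viewer
print(Hown,tilt(25)-RT(90))
delta(r,own(-.05,-.04,.40),tilt(0))
p=push(73,.115,.040,-.045); print(p,Rm.T@(p-tm)); delta(r,p,tilt(45))
E
```

```text
time_s: 10.35
tcp_pos: [0.6973, 0.0293, 0.3037]
eef_rot: [0.7, 42.3, 169.5]
contact_force: [-0.3, 0.4, -0.6]
gripper_width: 0.0598
[ 1.43136018e-02 -8.10543899e-18  1.51620691e-01] [[ 0.00000000e+00 -1.94289029e-16 -1.11022302e-16]
 [ 0.00000000e+00  1.11022302e-16  2.49800181e-16]
 [ 0.00000000e+00 -9.45069638e-17 -5.55111512e-17]]
t 10.35 shift [-0.022   0.0374  0.1098] turn [-0.41 47.7  -0.42] |t| 0.118 |a| 47.7 F [-0.3  0.4 -0.6] w 0.0598 slope uvh [ 0.2397 -0.0036  0.1405] j [   9.1   53.9   64.4  -24.8 -143.9   55.4]
[0.58457883 0.00859434 0.20359961] [-0.09907973 -0.045       0.20359961]
t 10.35 shift [ 0.1465  0.0408 -0.0024] turn [-0.24 92.7  -0.59] |t| 0.152 |a| 92.7 F [-0.3  0.4 -0.6] w 0.0598 slope uvh [ 0.2397 -0.0036  0.1405] j [   9.1   53.9   64.4  -24.8 -143.9   55.4]
```

```bash
python3 -m creep '[{"ax":0,"ay":8,"az":0,"tx":-0.010,"ty":0.006,"tz":0.018,"fingers":0.06},{"ax":0,"ay":16,"az":0,"tx":-0.017,"ty":0.012,"tz":0.037,"fingers":0.03},{"ax":0,"ay":24,"az":0,"tx":-0.020,"ty":0.019,"tz":0.055,"fingers":0},{"ax":0,"ay":32,"az":0,"tx":-0.022,"ty":0.025,"tz":0.073,"fingers":0},{"ax":0,"ay":40,"az":0,"tx":-0.022,"ty":0.037,"tz":0.11,"fingers":0}]' 20
python3 - <<'E'
from h import *
from plant import r,viewer
delta(r,own(-.16,-.045,.33),tilt(35))
p=push(73,.115,.050,-.045); print(p,Rm.T@(p-tm)); delta(r,p,tilt(45))
E
```

```text
time_s: 10.85
tcp_pos: [0.6337, 0.005, 0.3979]
eef_rot: [4.3, 82.5, 173.4]
contact_force: [-0.3, 1.2, 1.7]
gripper_width: 0.0335
t 10.85 shift [0.0817 0.0052 0.1   ] turn [-2.000e-02  4.251e+01 -6.000e-01] |t| 0.129 |a| 42.5 F [-0.3  1.2  1.7] w 0.0335 slope uvh [ 0.227  -0.0394  0.2504] j [ 16.2  18.6  20.3  -2.9 -98.6  62.6]
[0.57727754 0.00997909 0.1969083 ] [-0.10651117 -0.045       0.1969083 ]
t 10.85 shift [0.2066 0.0037 0.0296] turn [ 3.000e-02  5.251e+01 -6.100e-01] |t| 0.209 |a| 52.5 F [-0.3  1.2  1.7] w 0.0335 slope uvh [ 0.227  -0.0394  0.2504] j [ 16.2  18.6  20.3  -2.9 -98.6  62.6]
```

```bash
python3 -m creep '[{"ax":0,"ay":8.5,"az":-0.1,"tx":0.005,"ty":0.001,"tz":0.02,"fingers":0},{"ax":0,"ay":17,"az":-0.2,"tx":0.01,"ty":0.002,"tz":0.05,"fingers":0},{"ax":0,"ay":25.5,"az":-0.4,"tx":0.03,"ty":0.003,"tz":0.08,"fingers":0},{"ax":0,"ay":34,"az":-0.5,"tx":0.055,"ty":0.004,"tz":0.1,"fingers":0},{"ax":0,"ay":42.5,"az":-0.6,"tx":0.08,"ty":0.005,"tz":0.1,"fingers":0}]' 20
python3 - <<'E'
from h import *
from plant import r,viewer
p,R,_=cur(r)
w=viewer.capture("wrist");cv2.imwrite("pics/w4.png",w["pixels"]);np.savez("w4.npz",p=p,R=R,**w)
c=viewer.capture("scene");cv2.imwrite("pics/s3.png",c["pixels"]);
p=push(73,.115,.050,-.045); print(p,Rm.T@(p-tm)); delta(r,p,tilt(45))
E
```

```text
time_s: 11.35
tcp_pos: [0.5275, 0.0173, 0.3439]
eef_rot: [179.8, 60.2, -11.6]
contact_force: [2.4, -2.0, 2.1]
gripper_width: 0.001
[0.57727754 0.00997909 0.1969083 ] [-0.10651117 -0.045       0.1969083 ]
t 11.45 shift [ 0.1379 -0.0206  0.0029] turn [ 0.42 16.81 -1.89] |t| 0.139 |a| 16.9 F [-2.1 -2.6 -4.8] w 0.0008 slope uvh [ 0.0862 -0.0609  0.2306] j [ 37.6 -15.  -42.1  29.9 -48.8  24.1]
```

View pics/w4.png

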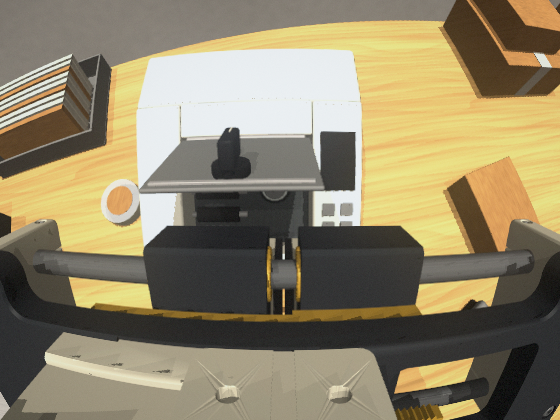

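View pics/s3.png

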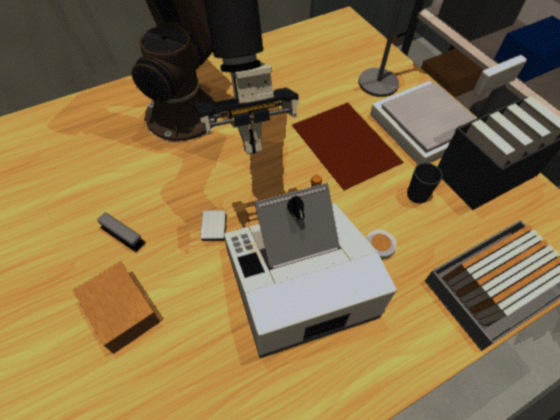

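Wrist view: the panel is raised with the knob at (230,160), and the bay with the key is visible at about (273,195). Scene view: the other things are undisturbed. Next I'll push the panel from the robot side.

```bash
python3 - <<'E'
from h import *
from plant import r,viewer
w=load("w4.npz")
# panel angle from depth: fit plane to panel face pixels
L=[]
for u in list(range(165,215,3))+list(range(255,310,3)):
    for v in range(150,182,3):
        o,d,z=wray(w,u,v);L.append(Rm.T@(o+d*w["depth"][v,u]/z-tm))
L=np.array(L);o=L.mean(0);n=np.linalg.svd(L-o)[2][2];n*=np.sign(n[2]);print(o,n,"opening",25+np.degrees(np.arctan2(n[0],n[2])))
for d,off in((.125,.05),(.125,.02)):
    p=push(73,d,off,-.045,25); print(Rm.T@(p-tm)); delta(r,p,tilt(25))
E
```

```text
[-0.05338136 -0.00169917  0.22114873] [ 0.79311428 -0.00263161  0.60906717] opening 77.47776369164944
[-0.11509489 -0.045       0.20704239]
t 11.45 shift [ 0.1249 -0.0201  0.0057] turn [ 0.09 -3.19 -1.93] |t| 0.127 |a| 3.7 F [-2.1 -2.6 -4.8] w 0.0008 slope uvh [ 0.0862 -0.0609  0.2306] j [ 37.6 -15.  -42.1  29.9 -48.8  24.1]
[-0.09280054 -0.045       0.22711631]
t 11.45 shift [ 0.1178 -0.0198 -0.0234] turn [ 0.09 -3.19 -1.93] |t| 0.122 |a| 3.7 F [-2.1 -2.6 -4.8] w 0.0008 slope uvh [ 0.0862 -0.0609  0.2306] j [ 37.6 -15.  -42.1  29.9 -48.8  24.1]
```

```bash
python3 -m creep '[{"ax":0,"ay":-1,"az":-0.6,"tx":0.025,"ty":-0.005,"tz":0.02,"fingers":0},{"ax":0,"ay":-3,"az":-1,"tx":0.055,"ty":-0.01,"tz":0.025,"fingers":0},{"ax":0,"ay":-3,"az":-1.5,"tx":0.085,"ty":-0.016,"tz":0.02,"fingers":0},{"ax":0,"ay":-3,"az":-1.9,"tx":0.115,"ty":-0.018,"tz":0.012,"fingers":0},{"ax":0,"ay":-3,"az":-1.9,"tx":0.125,"ty":-0.018,"tz":0.006,"fingers":0}]'
python3 - <<'E'
from h import *
from plant import r
for th,off in((73,.02),(80,.0),(90,.0),(100,0),(108,0),(112,-.003)):
    delta(r,push(th,.125,off,-.045,25),tilt(25))
E
```

```text
time_s: 11.95
tcp_pos: [0.5871, 0.0209, 0.2275]
eef_rot: [-177.5, 63.8, -8.5]
contact_force: [0.0, -0.5, 0.4]
gripper_width: 0.0005
t 11.95 shift [ 0.0028  0.0125 -0.0054] turn [-0.44 -1.19  1.  ] |t| 0.014 |a| 1.6 F [ 0.  -0.5  0.4] w 0.0005 slope uvh [ 0.1108 -0.0325  0.1166] j [ 28.8  -2.  -43.7  31.5 -30.8  25.4]
t 11.95 shift [-0.0059  0.0121 -0.0396] turn [-0.44 -1.19  1.  ] |t| 0.042 |a| 1.6 F [ 0.  -0.5  0.4] w 0.0005 slope uvh [ 0.1108 -0.0325  0.1166] j [ 28.8  -2.  -43.7  31.5 -30.8  25.4]
t 11.95 shift [-0.0073  0.0119 -0.0613] turn [-0.44 -1.19  1.  ] |t| 0.063 |a| 1.6 F [ 0.  -0.5  0.4] w 0.0005 slope uvh [ 0.1108 -0.0325  0.1166] j [ 28.8  -2.  -43.7  31.5 -30.8  25.4]
t 11.95 shift [-0.005   0.0118 -0.083 ] turn [-0.44 -1.19  1.  ] |t| 0.084 |a| 1.6 F [ 0.  -0.5  0.4] w 0.0005 slope uvh [ 0.1108 -0.0325  0.1166] j [ 28.8  -2.  -43.7  31.5 -30.8  25.4]
t 11.95 shift [-0.0004  0.0118 -0.0998] turn [-0.44 -1.19  1.  ] |t| 0.1 |a| 1.6 F [ 0.  -0.5  0.4] w 0.0005 slope uvh [ 0.1108 -0.0325  0.1166] j [ 28.8  -2.  -43.7  31.5 -30.8  25.4]
t 11.95 shift [ 0.0039  0.0117 -0.1107] turn [-0.44 -1.19  1.  ] |t| 0.111 |a| 1.6 F [ 0.  -0.5  0.4] w 0.0005 slope uvh [ 0.1108 -0.0325  0.1166] j [ 28.8  -2.  -43.7  31.5 -30.8  25.4]
```

```bash
python3 -m creep '[{"ax":0,"ay":-1,"az":0.8,"tx":0.003,"ty":0.011,"tz":-0.006,"fingers":0},{"ax":0,"ay":-1,"az":1,"tx":0,"ty":0.012,"tz":-0.02,"fingers":0},{"ax":0,"ay":-1,"az":1,"tx":-0.004,"ty":0.012,"tz":-0.034,"fingers":0},{"ax":0,"ay":-1,"az":1,"tx":-0.007,"ty":0.012,"tz":-0.048,"fingers":0},{"ax":0,"ay":-1,"az":1,"tx":-0.007,"ty":0.012,"tz":-0.062,"fingers":0}]'
python3 - <<'E'
from h import *
from plant import r
for th,off in((100,0),(106,0),(112,0),(112,-.003)):
    delta(r,push(th,.125,off,-.045,25),tilt(25))
E
```

```text
time_s: 12.45
tcp_pos: [0.6363, -0.0007, 0.2647]
eef_rot: [-179.3, 64.7, -10.5]
contact_force: [-1.8, 0.1, -1.5]
gripper_width: 0.0004
t 12.45 shift [ 0.0052  0.0003 -0.0196] turn [-0.47 -0.35  0.1 ] |t| 0.02 |a| 0.6 F [-1.8  0.1 -1.5] w 0.0004 slope uvh [ 0.1739 -0.0445  0.1282] j [ 24.9   1.6 -32.4  24.1 -37.4  37. ]
t 12.45 shift [ 0.0082  0.0002 -0.0323] turn [-0.47 -0.35  0.1 ] |t| 0.033 |a| 0.6 F [-1.8  0.1 -1.5] w 0.0004 slope uvh [ 0.1739 -0.0445  0.1282] j [ 24.9   1.6 -32.4  24.1 -37.4  37. ]
t 12.45 shift [ 0.0125  0.0001 -0.0446] turn [-0.47 -0.35  0.1 ] |t| 0.046 |a| 0.6 F [-1.8  0.1 -1.5] w 0.0004 slope uvh [ 0.1739 -0.0445  0.1282] j [ 24.9   1.6 -32.4  24.1 -37.4  37. ]
t 12.45 shift [ 0.0137  0.0001 -0.0474] turn [-0.47 -0.35  0.1 ] |t| 0.049 |a| 0.6 F [-1.8  0.1 -1.5] w 0.0004 slope uvh [ 0.1739 -0.0445  0.1282] j [ 24.9   1.6 -32.4  24.1 -37.4  37. ]
```

```bash
python3 -m creep '[{"ax":0,"ay":0,"az":0,"tx":0.003,"ty":0,"tz":-0.012,"fingers":0},{"ax":0,"ay":0,"az":0,"tx":0.006,"ty":0,"tz":-0.022,"fingers":0},{"ax":0,"ay":0,"az":0,"tx":0.008,"ty":0,"tz":-0.03,"fingers":0},{"ax":0,"ay":0,"az":0,"tx":0.01,"ty":0,"tz":-0.035,"fingers":0},{"ax":0,"ay":0,"az":0,"tx":0.01,"ty":0,"tz":-0.038,"fingers":0}]'
python3 - <<'E'
from h import *
from plant import r
for th,off in((112,0),(112,-.003)):
    delta(r,push(th,.125,off,-.045,25),tilt(25))
E
```

```text
time_s: 12.95
tcp_pos: [0.6745, -0.0078, 0.2699]
eef_rot: [-179.4, 64.7, -10.6]
contact_force: [-1.6, -0.6, -0.8]
gripper_width: 0.0002
t 12.95 shift [ 0.0006  0.0006 -0.0072] turn [-0.45 -0.28  0.08] |t| 0.007 |a| 0.5 F [-1.6 -0.6 -0.8] w 0.0002 slope uvh [ 0.2114 -0.0443  0.1165] j [ 22.6   5.2 -27.1  22.1 -38.3  41.2]
t 12.95 shift [ 0.0018  0.0006 -0.01  ] turn [-0.45 -0.28  0.08] |t| 0.01 |a| 0.5 F [-1.6 -0.6 -0.8] w 0.0002 slope uvh [ 0.2114 -0.0443  0.1165] j [ 22.6   5.2 -27.1  22.1 -38.3  41.2]
```

```bash
python3 -m creep '[{"ax":0,"ay":0,"az":0,"tx":0.001,"ty":0,"tz":-0.003,"fingers":0},{"ax":0,"ay":0,"az":0,"tx":0.001,"ty":0,"tz":-0.006,"fingers":0},{"ax":0,"ay":0,"az":0,"tx":0.001,"ty":0,"tz":-0.006,"fingers":0}]'
python3 -m creep '[{"ax":0,"ay":0,"az":0,"tx":0.001,"ty":0,"tz":-0.003,"fingers":0},{"ax":0,"ay":0,"az":0,"tx":0.001,"ty":0,"tz":-0.006,"fingers":0},{"ax":0,"ay":0,"az":0,"tx":0.001,"ty":0,"tz":-0.006,"fingers":0}]'
```

```text
time_s: 13.25
tcp_pos: [0.6792, -0.0088, 0.2707]
eef_rot: [-179.4, 64.8, -10.6]
contact_force: [-3.9, 1.3, -3.4]
gripper_width: 0.0007
time_s: 13.55
tcp_pos: [0.6836, -0.0098, 0.2711]
eef_rot: [-179.5, 65.0, -10.7]
contact_force: [-9.3, 6.2, -4.9]
gripper_width: 0.0004
```

```bash
python3 -m creep '[{"ax":0,"ay":0,"az":0,"tx":0,"ty":0,"tz":-0.002,"fingers":0},{"ax":0,"ay":0,"az":0,"tx":0,"ty":0,"tz":-0.003,"fingers":0}]'
python3 -m creep '[{"ax":0,"ay":0,"az":0,"tx":0,"ty":0,"tz":0.02,"fingers":0},{"ax":0,"ay":0,"az":0,"tx":0,"ty":0,"tz":0.04,"fingers":0},{"ax":0,"ay":0,"az":0,"tx":-0.02,"ty":0,"tz":0.07,"fingers":0},{"ax":0,"ay":0,"az":0,"tx":-0.02,"ty":0,"tz":0.09,"fingers":0},{"ax":0,"ay":0,"az":0,"tx":-0.02,"ty":0,"tz":0.09,"fingers":0}]'
python3 - <<'E'
from h import *
from plant import r,viewer
p,R,_=cur(r)
w=viewer.capture("wrist");cv2.imwrite("pics/w5.png",w["pixels"]);np.savez("w5.npz",p=p,R=R,**w)
c=viewer.capture("scene");cv2.imwrite("pics/s4.png",c["pixels"]);np.savez("s4.npz",**c)
c=viewer.capture("top");cv2.imwrite("pics/t4.png",c["pixels"]);np.savez("t4.npz",**c)
delta(r,S(.109,-.036,.03),tilt(25))
E
```

```text
time_s: 13.75
tcp_pos: [0.6852, -0.0102, 0.2712]
eef_rot: [-179.5, 65.1, -10.7]
contact_force: [-14.0, 10.0, -6.0]
gripper_width: 0.0001
time_s: 14.25
tcp_pos: [0.5987, 0.0071, 0.255]
eef_rot: [-179.2, 64.6, -10.3]
contact_force: [0.3, 0.1, -0.2]
gripper_width: 0.0003
t 14.4 shift [ 0.1051 -0.0065  0.0295] turn [-0.41 -0.44  0.18] |t| 0.109 |a| 0.6 F [0.5 0.5 0.3] w 0.0 slope uvh [ 0.1377 -0.043   0.1354] j [ 27.6  -1.6 -37.5  26.4 -36.5  32.4]
```

View pics/w5.png

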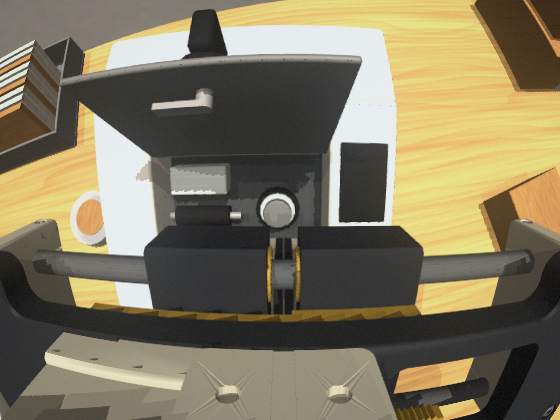

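View pics/s4.png

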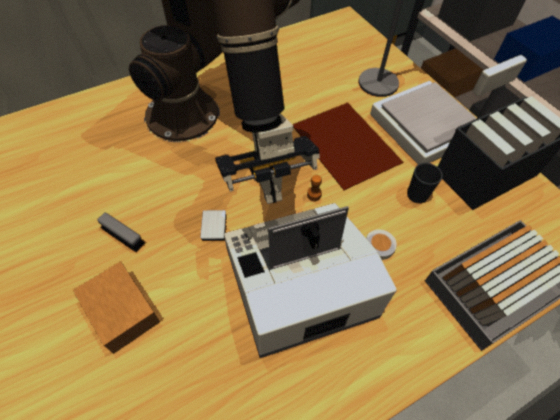

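View pics/t4.png

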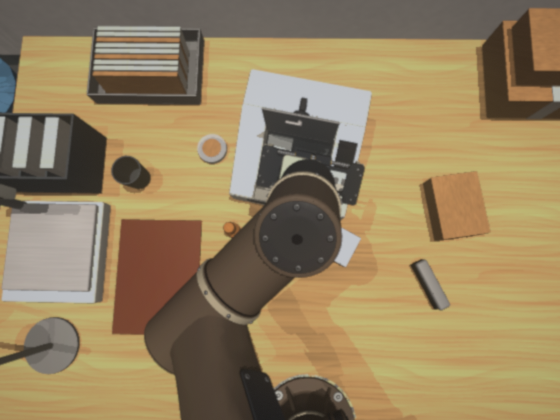

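The panel now stands upright, with its underside and cam tongue visible at about (190,103). The feed key shows at (277,208) in the wrist view. Next I'll measure both.

```bash
python3 - <<'E'
from h import *
w=load("w5.npz")
def fit(L):
    for _ in range(3):
        o=L.mean(0);n=np.linalg.svd(L-o)[2][2];e=(L-o)@n;L=L[abs(e)<max(.002,2*e.std())]
    return o,n,len(L)
L=[]
for u in range(235,315,3):
    for v in range(85,140,3):
        o,d,z=wray(w,u,v);L.append(Rm.T@(o+d*w["depth"][v,u]/z-tm))
o,n,k=fit(np.array(L));n*=np.sign(n[0]);print("panel",o,n,k,"opening",25+np.degrees(np.arctan2(n[0],n[2])))
c=load("s4.npz");W=(cloud(c)-tm)@Rm
m=np.zeros(W.shape[:2],bool);m[215:258,270:345]=1;m&=(c["depth"]>0)&(W[...,2]>.18)&(W[...,2]<.31)
o,n,k=fit(W[m]);n*=np.sign(n[0]);print("panel scene",o,n,k,"opening",25+np.degrees(np.arctan2(n[0],n[2])))
print("panel top z",np.percentile(W[m][:,2],[95,99]))
K=np.array([wdep(w,u,v) for u in range(255,300) for v in range(185,232)]);s=(K[:,2]>-.036)&(K[:,2]<-.024)
print("key",K[s].mean(0),(K[s].min(0)+K[s].max(0))/2,K[s].max(0)-K[s].min(0),np.median(K[s][:,2]),s.sum())
for h in(-.03,):
    print(won(w,277,208,h))
z=cv2.resize(w["pixels"][170:250,230:330],None,fx=6,fy=6,interpolation=cv2.INTER_CUBIC);cv2.imwrite("pics/w5z.png",z)
E
```

```text
panel [ 0.00365655 -0.03762387  0.23890759] [9.98648267e-01 2.74595381e-04 5.19765696e-02] 511 opening 112.02061928956138
panel scene [ 0.00896919 -0.00586737  0.24646341] [ 0.99904783 -0.00114337  0.04361337] 1976 opening 112.50034374524002
panel top z [0.29941343 0.30191177]
key [ 0.11263603 -0.03633041 -0.03030176] [ 0.11234802 -0.0364985  -0.03199114] [0.02903951 0.02816481 0.00774937] -0.03016354806950102 625
[ 0.11767972 -0.03608955 -0.03      ]
```

View pics/w5z.png

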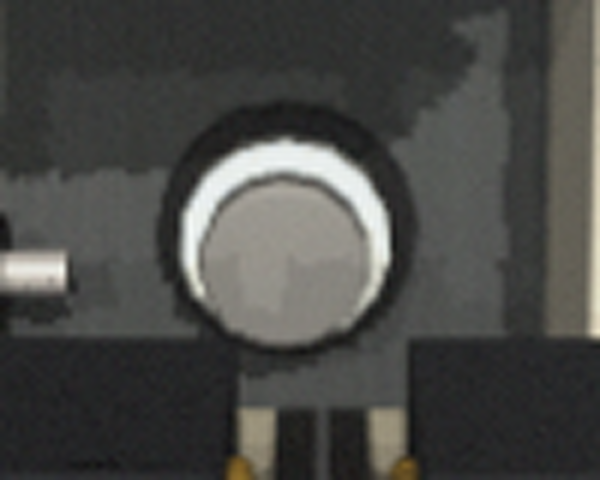

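```bash
python3 -m creep '[{"ax":4,"ay":0,"az":0,"tx":-0.01,"ty":0,"tz":0.03,"fingers":0},{"ax":12,"ay":0,"az":0,"tx":-0.02,"ty":0,"tz":0.05,"fingers":0},{"ax":20.5,"ay":0,"az":0,"tx":-0.03,"ty":0,"tz":0.05,"fingers":0},{"ax":29,"ay":0,"az":0,"tx":-0.03,"ty":0,"tz":0.05,"fingers":0},{"ax":37.5,"ay":0,"az":0,"tx":-0.03,"ty":0,"tz":0.05,"fingers":0}]'
for i in 1 2 3; do python3 -m creep '[{"ax":8.5,"ay":0,"az":0,"tx":0,"ty":0,"tz":0,"fingers":0},{"ax":17,"ay":0,"az":0,"tx":0,"ty":0,"tz":0,"fingers":0},{"ax":25.5,"ay":0,"az":0,"tx":0,"ty":0,"tz":0,"fingers":0},{"ax":34,"ay":0,"az":0,"tx":0,"ty":0,"tz":0,"fingers":0},{"ax":42.5,"ay":0,"az":0,"tx":0,"ty":0,"tz":0,"fingers":0}]'; done
cat >> h.py <<'E'
def tf(a): return tilt(a)@Ro.from_euler("x",180,degrees=True).as_matrix()
def key(h,a=12,du=.0): # TCP so that the leading (upslope) tip corner is at the key, h off slope
    b=np.radians(25-a); # corner relative to TCP in slope coordinates
    return S(.112+du-.0095*np.cos(b),-.0365,h+.0095*np.sin(b))
E
python3 - <<'E'
from h import *
from plant import r
delta(r,key(.06),tf(12)); delta(r,key(.0),tf(12))
E
```

```text
time_s: 14.9
tcp_pos: [0.5445, 0.0187, 0.2616]
eef_rot: [-141.3, 64.6, -10.3]
contact_force: [0.7, -0.1, 0.2]
gripper_width: 0.0001
time_s: 15.4
tcp_pos: [0.5445, 0.0184, 0.261]
eef_rot: [-98.9, 64.6, -10.5]
contact_force: [0.7, 0.6, 0.2]
gripper_width: 0.0007
time_s: 15.9
tcp_pos: [0.5445, 0.0184, 0.2609]
eef_rot: [-56.5, 64.6, -10.5]
contact_force: [-0.3, -0.5, -0.1]
gripper_width: 0.0003
time_s: 16.4
tcp_pos: [0.5445, 0.0184, 0.261]
eef_rot: [-13.9, 64.6, -10.5]
contact_force: [0.0, 0.7, 0.1]
gripper_width: 0.0005
t 16.4 shift [0.1024 0.0023 0.0157] turn [14.14 13.31  1.54] |t| 0.104 |a| 19.5 F [0.  0.7 0.1] w 0.0005 slope uvh [ 0.0874 -0.0428  0.1644] j [  33.    -7.8  -42.7   27.6  -39.5 -138.7]
t 16.4 shift [0.1624 0.0023 0.0153] turn [14.14 13.31  1.54] |t| 0.163 |a| 19.5 F [0.  0.7 0.1] w 0.0005 slope uvh [ 0.0874 -0.0428  0.1644] j [  33.    -7.8  -42.7   27.6  -39.5 -138.7]
```

```bash
python3 -m creep '[{"ax":4.7,"ay":4.4,"az":0.5,"tx":0.02,"ty":0.0005,"tz":0.003,"fingers":0},{"ax":9.4,"ay":8.9,"az":1,"tx":0.045,"ty":0.001,"tz":0.006,"fingers":0},{"ax":14.1,"ay":13.3,"az":1.5,"tx":0.07,"ty":0.0015,"tz":0.01,"fingers":0},{"ax":14.1,"ay":13.3,"az":1.5,"tx":0.09,"ty":0.0023,"tz":0.014,"fingers":0},{"ax":14.1,"ay":13.3,"az":1.5,"tx":0.102,"ty":0.0023,"tz":0.0157,"fingers":0}]'
python3 -m creep '[{"ax":0,"ay":0,"az":0,"tx":0,"ty":0,"tz":0,"fingers":0}]'
python3 - <<'E'
from h import *
from plant import r,viewer
delta(r,key(.0),tf(12)); delta(r,key(-.025),tf(12))
p,R,_=cur(r)
w=viewer.capture("wrist");cv2.imwrite("pics/w6.png",w["pixels"]);np.savez("w6.npz",p=p,R=R,**w)
c=viewer.capture("scene");cv2.imwrite("pics/s6.png",cv2.resize(c["pixels"][100:350,180:430],None,fx=2.4,fy=2.4))
E
```

```text
time_s: 16.9
tcp_pos: [0.6024, 0.0135, 0.1726]
eef_rot: [-1.3, 78.1, -11.7]
contact_force: [-1.1, -0.1, -0.8]
gripper_width: 0.0008
time_s: 17.0
tcp_pos: [0.6004, 0.0131, 0.1724]
eef_rot: [-1.6, 78.2, -12.0]
contact_force: [-0.5, 0.4, -0.0]
gripper_width: 0.0002
t 17.0 shift [0.0564 0.0012 0.0153] turn [ 0.39 -0.17  0.26] |t| 0.058 |a| 0.5 F [-0.5  0.4 -0. ] w 0.0002 slope uvh [ 0.1007 -0.0376  0.0605] j [  24.3    9.4  -27.2   10.   -44.2 -131.3]
t 17.0 shift [0.0807 0.0013 0.021 ] turn [ 0.39 -0.17  0.26] |t| 0.083 |a| 0.5 F [-0.5  0.4 -0. ] w 0.0002 slope uvh [ 0.1007 -0.0376  0.0605] j [  24.3    9.4  -27.2   10.   -44.2 -131.3]
```

View pics/w6.png

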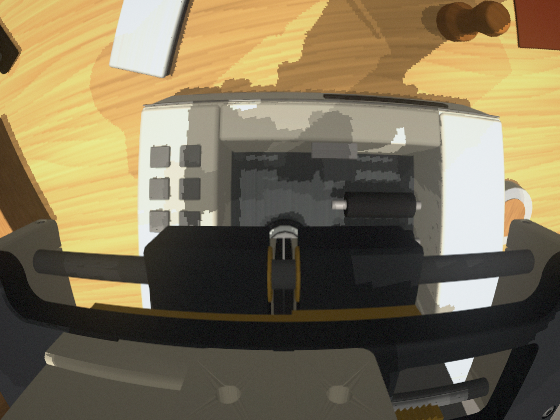

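View pics/s6.png

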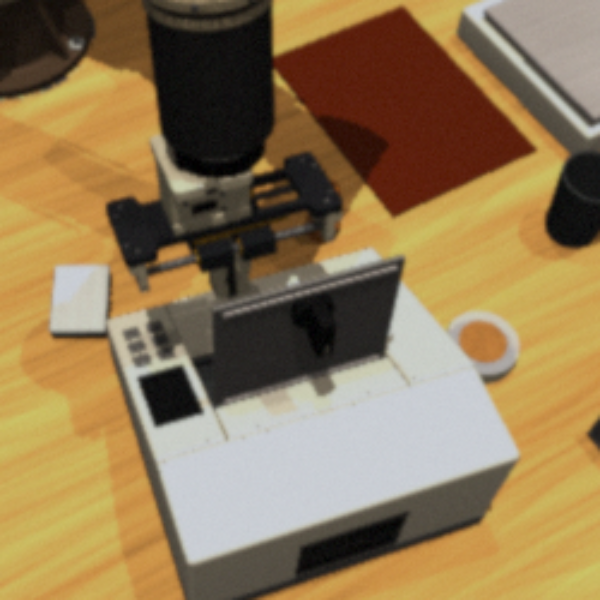

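Wrist view: the closed fingers are over the key, with its collar just visible at (284,228). Scene view: the tool is clear in front of the upright panel. Now I'll descend to just above the key.

```bash
python3 -m creep '[{"ax":0.2,"ay":0,"az":0.2,"tx":0.02,"ty":0.0013,"tz":0.006,"fingers":0},{"ax":0.4,"ay":0,"az":0.3,"tx":0.04,"ty":0.0013,"tz":0.011,"fingers":0},{"ax":0.4,"ay":0,"az":0.3,"tx":0.06,"ty":0.0013,"tz":0.016,"fingers":0},{"ax":0.4,"ay":0,"az":0.3,"tx":0.075,"ty":0.0013,"tz":0.02,"fingers":0},{"ax":0.4,"ay":0,"az":0.3,"tx":0.078,"ty":0.0013,"tz":0.021,"fingers":0}]' 30
python3 -m creep '[{"ax":0,"ay":0,"az":0,"tx":0,"ty":0,"tz":0,"fingers":0}]'
python3 - <<'E'
from h import *
from plant import r,viewer
delta(r,key(-.03),tf(12)); delta(r,key(-.036),tf(12))
print("F along n",r.get_state()["contact_force"]@n_w)
E
```

```text
time_s: 17.6
tcp_pos: [0.6364, 0.0081, 0.1019]
eef_rot: [0.6, 78.1, -10.1]
contact_force: [-1.0, -0.8, -1.2]
gripper_width: 0.0005
time_s: 17.7
tcp_pos: [0.6367, 0.0083, 0.1029]
eef_rot: [0.7, 78.0, -10.0]
contact_force: [-0.9, 0.1, 0.6]
gripper_width: 0.0006
t 17.7 shift [ 0.0101 -0.0009  0.0006] turn [ 0.01 -0.01 -0.15] |t| 0.01 |a| 0.2 F [-0.9  0.1  0.6] w 0.0006 slope uvh [ 0.1044 -0.0356 -0.0179] j [  21.9   16.8  -28.2   11.   -35.3 -131. ]
t 17.7 shift [ 0.0159 -0.0009  0.002 ] turn [ 0.01 -0.01 -0.15] |t| 0.016 |a| 0.2 F [-0.9  0.1  0.6] w 0.0006 slope uvh [ 0.1044 -0.0356 -0.0179] j [  21.9   16.8  -28.2   11.   -35.3 -131. ]
F along n 0.9322840326636528
```

```bash
python3 -m creep '[{"ax":0,"ay":0,"az":-0.1,"tx":0.004,"ty":-0.0009,"tz":0,"fingers":0},{"ax":0,"ay":0,"az":-0.1,"tx":0.007,"ty":-0.0009,"tz":0,"fingers":0},{"ax":0,"ay":0,"az":-0.1,"tx":0.01,"ty":-0.0009,"tz":0.0006,"fingers":0},{"ax":0,"ay":0,"az":-0.1,"tx":0.012,"ty":-0.0009,"tz":0.001,"fingers":0},{"ax":0,"ay":0,"az":-0.1,"tx":0.012,"ty":-0.0009,"tz":0.001,"fingers":0}]'
python3 - <<'E'
from h import *
from plant import r,viewer
delta(r,key(-.036),tf(12))
print("F along n",r.get_state()["contact_force"]@n_w)
E
```

```text
time_s: 18.2
tcp_pos: [0.6402, 0.0068, 0.0911]
eef_rot: [0.3, 78.0, -10.4]
contact_force: [-1.6, 0.3, 2.9]
gripper_width: 0.0003
t 18.2 shift [ 0.0036 -0.0001  0.0008] turn [ 0.   -0.   -0.07] |t| 0.004 |a| 0.1 F [-1.6  0.3  2.9] w 0.0003 slope uvh [ 0.1028 -0.0364 -0.0302] j [  21.6   17.9  -28.7   11.4  -33.7 -131.4]
F along n 3.308312502967864
```

```bash
python3 -m creep '[{"ax":0,"ay":0,"az":0,"tx":0.001,"ty":0,"tz":0.0002,"fingers":0},{"ax":0,"ay":0,"az":0,"tx":0.002,"ty":0,"tz":0.0004,"fingers":0},{"ax":0,"ay":0,"az":0,"tx":0.002,"ty":0,"tz":0.0004,"fingers":0}]'
python3 - <<'E'
from h import *
from plant import r,viewer
delta(r,key(-.036),tf(12))
print("F along n",r.get_state()["contact_force"]@n_w)
E
python3 -m creep '[{"ax":0,"ay":0,"az":0,"tx":0.001,"ty":0,"tz":0.0002,"fingers":0},{"ax":0,"ay":0,"az":0,"tx":0.001,"ty":0,"tz":0.0002,"fingers":0}]'
python3 - <<'E'
from h import *
from plant import r,viewer
delta(r,key(-.036),tf(12))
print("F along n",r.get_state()["contact_force"]@n_w)
E
```

```text
time_s: 18.5
tcp_pos: [0.641, 0.0066, 0.0893]
eef_rot: [0.3, 78.0, -10.4]
contact_force: [-0.0, 1.0, 3.0]
gripper_width: 0.0005
t 18.5 shift [ 0.0016 -0.0001  0.0004] turn [-0.    0.   -0.07] |t| 0.002 |a| 0.1 F [-0.  1.  3.] w 0.0005 slope uvh [ 0.1028 -0.0364 -0.0322] j [  21.6   18.1  -28.7   11.5  -33.5 -131.4]
F along n 2.820058187144191
time_s: 18.7
tcp_pos: [0.6414, 0.0065, 0.0883]
eef_rot: [0.3, 78.0, -10.4]
contact_force: [0.4, 0.8, 2.2]
gripper_width: 0.0004
t 18.7 shift [ 0.0006 -0.0001  0.0001] turn [-0.    0.   -0.07] |t| 0.001 |a| 0.1 F [0.4 0.8 2.2] w 0.0004 slope uvh [ 0.1027 -0.0364 -0.0332] j [  21.6   18.2  -28.7   11.5  -33.4 -131.4]
F along n 1.8581973847009634
```

```bash
cat > f.py <<'E'
from h import *
from plant import r
p,R,s=cur(r);q=toS(p);print("h",round(q[2],4),"Fn",round(s["contact_force"]@n_w,2),"t",s["time_s"])
E
python3 -m creep '[{"ax":0,"ay":0,"az":0,"tx":0.0007,"ty":0,"tz":0.0002,"fingers":0},{"ax":0,"ay":0,"az":0,"tx":0.0007,"ty":0,"tz":0.0002,"fingers":0}]' >/dev/null; python3 f.py
python3 -m creep '[{"ax":0,"ay":0,"az":0,"tx":0,"ty":0,"tz":0,"fingers":0}]' >/dev/null; python3 f.py
```

```text
h -0.0339 Fn 3.24 t 18.9
h -0.0339 Fn 3.38 t 19.0
```

```bash

python3 -m creep '[{"ax":0,"ay":0,"az":0,"tx":0.0005,"ty":0,"tz":0.0001,"fingers":0},{"ax":0,"ay":0,"az":0,"tx":0.0005,"ty":0,"tz":0.0001,"fingers":0}]' >/dev/null; python3 f.py
python3 -m creep '[{"ax":0,"ay":0,"az":0,"tx":0,"ty":0,"tz":0,"fingers":0}]' >/dev/null; python3 f.py
```

```text
h -0.0342 Fn 6.08 t 19.2
h -0.0342 Fn 5.88 t 19.3
```

The force is 6 N, between 3 and 9, so the key is at the halfway stop. I'll hold it for about a second.

```bash

for i in 1 2; do python3 -m creep '[{"ax":0,"ay":0,"az":0,"tx":0,"ty":0,"tz":0,"fingers":0},{"ax":0,"ay":0,"az":0,"tx":0,"ty":0,"tz":0,"fingers":0},{"ax":0,"ay":0,"az":0,"tx":0,"ty":0,"tz":0,"fingers":0},{"ax":0,"ay":0,"az":0,"tx":0,"ty":0,"tz":0,"fingers":0},{"ax":0,"ay":0,"az":0,"tx":0,"ty":0,"tz":0,"fingers":0}]' >/dev/null; python3 f.py; done
```

```text
h -0.0342 Fn 5.84 t 19.8
h -0.0342 Fn 6.37 t 20.3
```

Now the second stage. I'll go 6 mm deeper, plus a margin, watching the force.

```bash

python3 -m creep '[{"ax":0,"ay":0,"az":0,"tx":0.002,"ty":0,"tz":0.0005,"fingers":0},{"ax":0,"ay":0,"az":0,"tx":0.004,"ty":0,"tz":0.0009,"fingers":0},{"ax":0,"ay":0,"az":0,"tx":0.0058,"ty":0,"tz":0.0014,"fingers":0},{"ax":0,"ay":0,"az":0,"tx":0.0058,"ty":0,"tz":0.0014,"fingers":0}]' ; python3 f.py
```

```text
time_s: 20.7
tcp_pos: [0.6443, 0.006, 0.0823]
eef_rot: [0.3, 78.0, -10.4]
contact_force: [-4.9, 1.7, 11.2]
gripper_width: 0.0006
h -0.0399 Fn 12.34 t 20.7
```

```bash

python3 -m creep '[{"ax":0,"ay":0,"az":0,"tx":0.0008,"ty":0,"tz":0.0002,"fingers":0},{"ax":0,"ay":0,"az":0,"tx":0.0008,"ty":0,"tz":0.0002,"fingers":0}]'>/dev/null ; python3 f.py
python3 -m creep '[{"ax":0,"ay":0,"az":0,"tx":0.0006,"ty":0,"tz":0.0001,"fingers":0},{"ax":0,"ay":0,"az":0,"tx":0.0006,"ty":0,"tz":0.0001,"fingers":0}]'>/dev/null ; python3 f.py
```

```text
h -0.0405 Fn 12.84 t 20.9
h -0.0408 Fn 15.95 t 21.1
```

```bash

python3 -m creep '[{"ax":0,"ay":0,"az":0,"tx":0.0005,"ty":0,"tz":0.0001,"fingers":0},{"ax":0,"ay":0,"az":0,"tx":0.0005,"ty":0,"tz":0.0001,"fingers":0},{"ax":0,"ay":0,"az":0,"tx":0.0005,"ty":0,"tz":0.0001,"fingers":0}]'>/dev/null ; python3 f.py

```

```text
h -0.0409 Fn 21.03 t 21.4
```

The key is bottomed: the force jumped with almost no travel. I'll let go, retreating along the key axis.

```bash

python3 -m creep '[{"ax":0,"ay":0,"az":0,"tx":-0.006,"ty":0,"tz":-0.0014,"fingers":0},{"ax":0,"ay":0,"az":0,"tx":-0.015,"ty":0,"tz":-0.0035,"fingers":0},{"ax":0,"ay":0,"az":0,"tx":-0.03,"ty":0,"tz":-0.007,"fingers":0},{"ax":0,"ay":0,"az":0,"tx":-0.055,"ty":0,"tz":-0.013,"fingers":0},{"ax":0,"ay":0,"az":0,"tx":-0.085,"ty":0,"tz":-0.02,"fingers":0}]'
python3 -m creep '[{"ax":0,"ay":0,"az":0,"tx":-0.03,"ty":0,"tz":-0.01,"fingers":0},{"ax":0,"ay":0,"az":0,"tx":-0.06,"ty":0,"tz":-0.025,"fingers":0},{"ax":0,"ay":0,"az":0,"tx":-0.09,"ty":0,"tz":-0.045,"fingers":0},{"ax":0,"ay":0,"az":0,"tx":-0.12,"ty":0,"tz":-0.06,"fingers":0},{"ax":0,"ay":0,"az":0,"tx":-0.12,"ty":0,"tz":-0.06,"fingers":0}]'
python3 - <<'E'
from h import *
from plant import r,viewer
p,R,_=cur(r)
w=viewer.capture("wrist");cv2.imwrite("pics/w7.png",w["pixels"]);np.savez("w7.npz",p=p,R=R,**w)
c=viewer.capture("scene");cv2.imwrite("pics/s7.png",c["pixels"]);W=(cloud(c)-tm)@Rm
m=np.zeros(W.shape[:2],bool);m[215:258,270:345]=1;m&=(c["depth"]>0)&(W[...,2]>.18)&(W[...,2]<.31)
L=W[m]
for _ in range(3):
    o=L.mean(0);n=np.linalg.svd(L-o)[2][2];e=(L-o)@n;L=L[abs(e)<max(.002,2*e.std())]
n*=np.sign(n[0]);print("opening",25+np.degrees(np.arctan2(n[0],n[2])),o)
K=np.array([wdep(w,u,v) for u in range(200,380) for v in range(100,225)])
s=(abs(K[:,0]-.112)<.009)&(abs(K[:,1]+.0365)<.009)
print("key h",np.median(K[s][:,2]) if s.any() else None,s.sum())
c=viewer.capture("top");cv2.imwrite("pics/t7.png",c["pixels"])
print(cur(r)[2])
E
```

```text
time_s: 21.9
tcp_pos: [0.6068, 0.0123, 0.1587]
eef_rot: [-0.1, 78.2, -10.9]
contact_force: [0.3, 0.6, -0.1]
gripper_width: 0.0003
time_s: 22.4
tcp_pos: [0.5254, 0.0285, 0.2684]
eef_rot: [1.3, 77.7, -9.4]
contact_force: [0.6, -0.5, -0.2]
gripper_width: 0.0008
opening 112.46282784484481 [ 0.00899364 -0.00581361  0.24649201]Traceback (most recent call last):
  File "<stdin>", line 11, in <module>
  File "h.py", line 38, in wdep
    o,d,z=wray(w,u,v);return toS(o+d*w["depth"][int(v),int(u)]/z)
          ~~~~^^^^^^^
  File "h.py", line 34, in wray
    return w["p"]+w["R"]@A[:3,3], w["R"]@A[:3,:3]@d, d[2]
           ~^^^^^
KeyError: 'p'
```

View pics/w7.png

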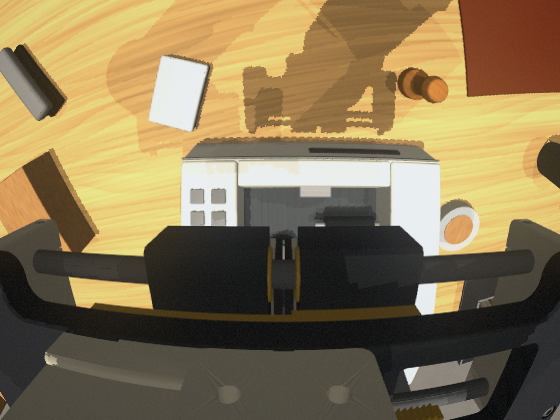

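View pics/s7.png

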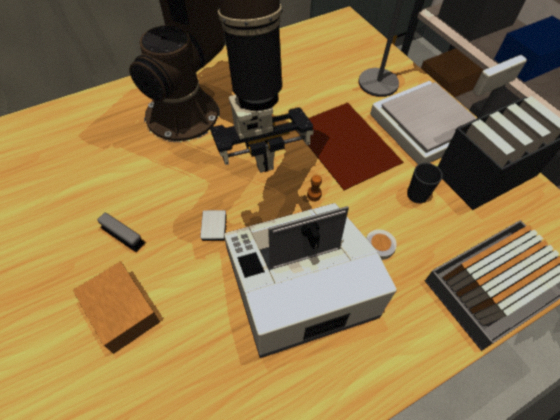

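```bash
python3 -m creep '[{"ax":0,"ay":0,"az":0,"tx":0,"ty":0,"tz":0,"fingers":0},{"ax":0,"ay":0,"az":0,"tx":0,"ty":0,"tz":0,"fingers":0}]'
python3 -c "
from plant import order
print(order.close_job())"
```

```text
time_s: 22.7
tcp_pos: [0.526, 0.0278, 0.2627]
eef_rot: [-0.1, 78.1, -10.8]
contact_force: [-0.1, 0.6, -0.5]
gripper_width: 0.0007
the job is handed in; nothing more can be done
None
```

I did the whole job in the order asked and handed it in at about 22.7 s.

- **Latch:** The bar was already about 11° clockwise when I measured it. I turned it to the end stop, where the turning moment rose from about 0.1 to 0.6 N m.
- **Panel:** I lifted it by the knob to about 73°, let go, then pushed it from the robot side up to its stop. The last scene picture gives 112.5° open, against a nominal 111.7° (1.95 rad), and it was standing on its own.
- **Feed key:** I pressed it to the halfway stop and held it there for about 1.1 s at 6 N. I then pressed it fully down; the force rose to 21 N with almost no further travel. After that I let go along its axis.
- **Final state:** The robot was touching nothing (force about 0), and in the last scene and wrist pictures the other things stood where they were.

**Checks that failed or disagreed:**
- **Force peak:** The side force briefly read about 83 N when I began lifting the panel, as the arm passed close to a singular pose. That is under the 120 N limit, and it fell to about 17 N within 0.1 s.
- **Key return not seen:** My last check of the key failed on a script error, and the gripper hid the key in that picture. I infer that it sprang back from the zero force after I let go.
- **No final top view:** The same error stopped the last top picture from being taken.

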